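# Put the desk kit away: box, lid and clipboards

## Task

Clear up the desk: put every one of the small items lying about (eraser, marker, stapler; not all may be there) into the grey storage box, find by trying which of the three look-alike lids fits it, and press that lid down until it snaps fully home and level; leave the other lids lying flat on the desk. Take the clipboards from the sorter and hang them by their eyes on the hook, one at a time, the largest first and the smallest last, and do not disturb the other things on the desk.

Things in the scene. Friction and masses are not known exactly. Their poses are not given: they have to be found in the camera images.
- tub_rim (a point): centre of the mouth of the grey storage box, at rim height, 70 mm above the desk; z up. The box is fixed to the desk and open on top: outside 116 mm (x) by 90 mm (y), walls and floor 4 mm. The right lid goes over the outside of the rim, 2.5 mm to spare on each side, its x along the box's x, until its plate rests on the rim: its handle centre is then 17 mm above the rim
- tub: the same box; origin under its centre. A wrong lid comes to rest on the rim, the lower edge of its skirt at rim height, 14 mm higher than the right one, however hard it is pressed (20 N is plenty for a test), and lifts off freely
- catch_a (a joint): sprung steel catch standing out 5 mm just under the rim on the box's +x side (another is on the -x side); 0 = out, grows to 0.006 m as it is pushed in. The right lid meets the catches about 11 mm above its seat, snaps past them with about 10 N of push down, and is then held
- lid_a_grip (a point): one of three white lids, 136 mm (x) by 110 mm (y), alike from outside; only the hidden underside differs and only one fits the box (try them). Lies skirt down: skirt 14 mm deep, then a 4 mm plate, then a bar handle along x, 60 mm long, 16 mm thick (y), 26 mm high. This point: centre of the handle, 31 mm above the skirt's lower edge; z up. 0.12 kg. Either way round is the same
- lid_b_grip (a point): one of three white lids, 136 mm (x) by 110 mm (y), alike from outside; only the hidden underside differs and only one fits the box (try them). Lies skirt down: skirt 14 mm deep, then a 4 mm plate, then a bar handle along x, 60 mm long, 16 mm thick (y), 26 mm high. This point: centre of the handle, 31 mm above the skirt's lower edge; z up. 0.12 kg. Either way round is the same
- lid_c_grip (a point): one of three white lids, 136 mm (x) by 110 mm (y), alike from outside; only the hidden underside differs and only one fits the box (try them). Lies skirt down: skirt 14 mm deep, then a 4 mm plate, then a bar handle along x, 60 mm long, 16 mm thick (y), 26 mm high. This point: centre of the handle, 31 mm above the skirt's lower edge; z up. 0.12 kg. Either way round is the same
- eraser_mid (a point): the board eraser, a felt-and-wood block 85 mm (x) by 30 mm (y) by 26 mm high, lying on the desk, to be stowed in the box; this point is its centre. 50 g. May be absent (None)
- marker_mid (a point): a flat marker pen, 90 mm (x) by 24 mm (y) by 18 mm high, lying on the desk, to be stowed in the box; this point is half-way up in its middle. 30 g. May be absent (None)
- stapler_mid (a point): a small stapler, 88 mm (x) by 26 mm (y; 20 mm from 10 mm up) by 32 mm high, lying on the desk, to be stowed in the box; this point is its centre. 90 g. May be absent (None)
- large_eye (a point): large clipboard, or None if absent: wooden board 120 mm wide (y), 130 mm high (z), 5 mm thick (x); on its upper edge a steel eye: upright frame 40 mm wide (y), 8 mm thick, 46 mm high, round a hole 30 mm wide, 36 mm high. This point: the hole's centre, 148 mm above the board's lower edge; z up. Grip it across the frame's sides (40 mm). Starts in a slot of the sorter
- medium_eye (a point): medium clipboard, or None if absent: wooden board 95 mm wide (y), 105 mm high (z), 5 mm thick (x); on its upper edge a steel eye: upright frame 40 mm wide (y), 8 mm thick, 46 mm high, round a hole 30 mm wide, 36 mm high. This point: the hole's centre, 123 mm above the board's lower edge; z up. Grip it across the frame's sides (40 mm). Starts in a slot of the sorter
- small_eye (a point): small clipboard, or None if absent: wooden board 70 mm wide (y), 80 mm high (z), 5 mm thick (x); on its upper edge a steel eye: upright frame 40 mm wide (y), 8 mm thick, 46 mm high, round a hole 30 mm wide, 36 mm high. This point: the hole's centre, 98 mm above the board's lower edge; z up. Grip it across the frame's sides (40 mm). Starts in a slot of the sorter
- sorter: wooden letter sorter fixed to the desk, 150 mm (x) by 140 mm (y); three slots along its y, at x = -55, 0 and 55 mm, between thin fins that reach 53 mm above the desk; slot floors 8 mm above the desk, slots 7.6 mm wide, so the boards lean a little. Lift them straight up. Origin: centre of its underside
- hook: steel hook stand fixed to the desk. Origin: foot of its post (14 mm thick); z up. A level rod 8 mm thick, axis 220 mm above the desk, runs 110 mm from the post along the stand's -x (towards the robot) to an upturned tip, whose top is 18 mm above the axis. Pass an eye over the tip, then lower it: its centre hangs 14 mm below the axis. Boards fit 28 mm apart along the rod
- mug: white mug, 80 mm wide, 90 mm high, a bystander; origin under its centre
- flask: aluminium drinking flask, 68 mm wide, 200 mm high, a bystander; origin under its centre
- tape: roll of tape lying flat, 90 mm wide, 24 mm high, a bystander; origin under its centre
There are look-alikes about, which are no part of the job. Of the things shaped like the part that bears marker_mid, the white one is meant.

How it is judged:
By the outcome, as a careful person would: the job done as asked, in the order asked, and still so for the second after the job is handed in, with the robot touching nothing.
Of large, medium, small only 2 to 3 are there at a start; the rules pass over those that are not, and their reading is None.
Of eraser, marker, stapler only 2 to 3 are there at a start; the rules pass over those that are not, and their reading is None.
At some moment in a run one of lid_a, lid_b, lid_c, eraser, marker, stapler may be knocked a few centimetres aside while the robot is not near it.
It also fails if it takes over 210 s, if anything falls off the work surface, if the arm or the gripper's body presses on something with over 40 N, if the wrist force passes 120 N, or if a joint passes its speed limit or range.

## Robot

A 6-joint arm with a two-finger parallel gripper is mounted at the origin on the work surface. World frame = base frame: x ahead of the robot, y to its left, z up, the work surface at z = 0. Lengths are in mm, angles in degrees, forces in N, time in s.
With the tool pointing down it reaches from about 300 to 850 mm from the base axis. Payload 4.2 kg.
Tool frame: the origin (TCP) lies between the finger pads; the fingertips stand 22 mm ahead of it and the grasp point (between the pads) lies 3 mm ahead of it (env.finger_overhang is the distance from the TCP to the fingertips, in mm); z points along the fingers, y is the line along which they close (so a half turn about z gives the same grasp; the last joint's range is limited). The gripper opens to 91 mm and grips with 3 to 60 N. Pads are 32 mm wide; open, the fingers measure 118 mm over their backs; the gripper's body (76 mm by 178 mm) begins 60 mm behind the grasp point.
Start: joints at [-77.407, 18.312, 89.639, -0, 72.044, -1.146], TCP at [136.57, -558.564, 198.876] pointing down, gripper open.
Joint ranges: [-177.97, 177.97], [-48.28, 115.42], [12.27, 149.76], [-77.06, 257.06], [2.81, 150.46], [-146.56, 146.56]. Speed limits (degrees/s): [147.25, 147.25, 180, 180, 180, 180].

## Interface

Orientations are given as [roll, pitch, yaw] about the fixed x, y, z axes, in that order (R = Rz(yaw) Ry(pitch) Rx(roll)).
In Python, from workcell import state, cams, ticket, look_for, outline_of, env gives the robot as it stands.
- The arm moves only by the tool servo_tool, never from a script. Its argument "steps" is a list of rows, each a list of 3 entries, a list of its own where there are three numbers: the closure in counts, from 0 (fully open) to 255 (shut), then the shift along the tool's x, y, z in mm, then the turn, a rotation vector about the tool's x, y, z in rad. A call has exactly 10 rows; each row shifts and turns the commanded pose from where the row before left it, along the tool's axes as they then stand; what a row does not reach is not made up. A row lasts 1/10 s, in which the tool goes at most 50 mm and 8.59 degrees, less where a joint would pass 70% of its speed; a pose out of reach is approached as far as the arm can. A call with a gripper value outside its range is refused whole. The fingers move at their own pace and stop on an object; "squeeze" is the grip in N (left out, the last holds). Time passes only in rows, so rows that do not move let the fingers close, or fill a call up. It gives the time, the measured TCP pose, the force, the opening and the grip force at its end, in the units of the state.
- state(): the state, without advancing time (a new reading comes with each control period).
- cams.grab_frame(name): name is "scene" or "top"; returns a dict with "color" (420x560x3 uint8, red, green, blue), "z_map" (420x560 float32, mm along the optical axis (not along the pixel's ray), 0 where there is no reading), "fovy" (degrees; the focal length in pixels is half the picture's height over the tangent of half this angle, whatever the lens; pixels are square), "cx", "cy" (the principal point, pixels), "eye" and "rotation" of the camera in the world. Camera axes: x right, y up, looking along -z (the intrinsics and any distortion apply to the point x, -y, -z); pixel columns grow to the right and rows downward; lengths in mm; the calibration is good to about 2 mm. A picture is of the moment at which its call begins.
- ticket.job_done(): hands the job in; it is judged then, once.
Trained networks look in a picture, given as the dict that the camera call returned (one of the last four; its "shot" number tells which), for a name from the list of things; names that differ only in an ending like _2 or _b are one class to them, and where a whole thing is asked for, a point or a joint stands for the part that bears it (a point fixed in the world has none). Each returns a list of dicts, best first, with "confidence" (0 to 1); they miss things now and then, are a little off and sometimes report something else, mostly with a low value. They report only what shows in the picture. A call takes as long as a camera call. They do not tell look-alikes from the thing itself.
- look_for(picture, thing): "at" ([column, row] in pixels, amid what is visible of it).
- outline_of(picture, thing): "pixels" (420x560 bool, what is visible of it) and "at" ([column, row] in pixels, amid what is visible of it).
The state is a dict: "time_s": time; "qpos": joint angles; "qvel": joint speeds; "effort": joint torques, N m; "ee_pos": TCP position; "ee_rot": TCP orientation; "force": force on the tool from outside, world axes, zero at the start; "torque": the same for the moment, N m; "gripper_width": finger opening in mm; "gripper_force": force on a finger pad.
Only numpy, scipy, OpenCV 4.12 (cv2) and the standard library are available. Lean on these libraries where they do the work, as an engineer would, in place of code of your own. Each camera call takes 0.05 s, during which the arm holds its last target. There are 200 camera calls.

## Working session

There is one attempt and no reset: what is moved stays moved. The work goes in short steps, Python scripts to look and compute and a tool call to move; the robot and the scene stay as the last step left them, time stands still between calls to the robot, and variables do not carry over. Pictures are saved under pics/ and viewed, at most 14 in all, crops included, and the job is handed in when it is done.

Besides the shell and the picture viewer there is one more tool, called after "Call:" as name([rows], argument=value, ...), one row to a line, values as JSON. servo_tool: Moves the arm, as the interface text tells. Its arguments: {"type":"object","properties":{"steps":{"type":"array","items":{"type":"array"}},"squeeze":{"type":"number"}},"required":["steps"]}

```bash
ls -la; mkdir -p pics
cat > h.py <<'E'
import numpy as np, cv2
from workcell import state, cams, ticket, look_for, outline_of, env
def K(f):
    h,w=f["color"].shape[:2]; return (h/2)/np.tan(np.radians(f["fovy"])/2)
def cloud(f):
    z=f["z_map"]; F=K(f); v,u=np.indices(z.shape)
    p=np.stack([(u-f["cx"])/F*z,-(v-f["cy"])/F*z,-z],-1)
    R=np.array(f["rotation"]).reshape(3,3)
    return p@R.T+np.array(f["eye"])
def save(f,n): cv2.imwrite("pics/"+n,f["color"][:,:,::-1])
E
python3 - <<'E'
from h import *
s=state(); print({k:np.round(v,2) for k,v in s.items()}, env.finger_overhang)
for n in("scene","top"):
    f=cams.grab_frame(n); save(f,n+"0.png"); print(n,{k:f[k] for k in f if k not in("color","z_map")}, (f["z_map"]>0).mean())
    c=cloud(f); np.save(n+".npy",c); 
    for t in "tub_rim lid_a_grip eraser_mid marker_mid stapler_mid large_eye sorter hook mug flask tape".split():
        for r in outline_of(f,t):
            m=r["pixels"]&(f["z_map"]>0); p=c[m]
            if len(p): print(t,round(r["confidence"],2),np.round(r["at"]),"n",len(p),"med",np.round(np.median(p,0)),"lo",np.round(np.percentile(p,2,0)),"hi",np.round(np.percentile(p,98,0)))
            else: print(t,r["confidence"],r["at"])
E
```

```text
total 12
drwxr-xr-x  3 agent agent 4096 Nov 30 19:31 .
drwxr-xr-x 23 root  root  4096 Nov 30 19:31 ..
drwxr-xr-x  2 agent agent 4096 Nov 30 19:31 pics
{'time_s': np.float64(0.0), 'qpos': array([-77.41,  18.35,  89.71,  -0.  ,  72.04,  -1.15]), 'qvel': array([-0.08, -0.01, -0.1 ,  0.04, -0.02, -0.  ]), 'effort': array([ -0.  , -41.25, -23.2 ,   0.07,   0.05,  -0.  ]), 'ee_pos': array([ 136.44, -558.03,  198.02]), 'ee_rot': array([-179.9 ,   -0.  ,   13.74]), 'force': array([ 0.78, -0.2 ,  0.56]), 'torque': array([-0.03,  0.02, -0.02]), 'gripper_force': np.float64(0.0), 'gripper_width': np.float64(91.24)} 22.0
scene {'fovy': 47.439438322210606, 'cx': 288.3969882115318, 'cy': 212.13097840010235, 'eye': array([980.85109657, 771.07116348, 889.63580001]), 'rotation': array([ 4.84902934e+01, -1.29907895e-01,  1.51270190e+02]), 'shot': 1} 0.996296768707483Traceback (most recent call last):
  File "<stdin>", line 5, in <module>
  File "h.py", line 8, in cloud
    R=np.array(f["rotation"]).reshape(3,3)
ValueError: cannot reshape array of size 3 into shape (3,3)
```

```bash
sed -i 's/R=np.array.*/R=Rot.from_euler("xyz",f["rotation"],degrees=True).as_matrix()/; 1a from scipy.spatial.transform import Rotation as Rot' h.py
python3 - <<'E'
from h import *
for n in("scene","top"):
    f=cams.grab_frame(n); save(f,n+"0.png"); print(n,{k:f[k] for k in f if k not in("color","z_map")})
    c=cloud(f); np.savez(n+"0.npz",c=c,col=f["color"]) 
    for t in "tub_rim lid_a_grip eraser_mid marker_mid stapler_mid large_eye sorter hook mug flask tape".split():
        for r in outline_of(f,t):
            m=r["pixels"]&(f["z_map"]>0); p=c[m]
            if len(p): print(t,round(r["confidence"],2),np.round(r["at"]),"n",len(p),"med",np.round(np.median(p,0)),"lo",np.round(np.percentile(p,2,0)),"hi",np.round(np.percentile(p,98,0)))
            else: print(t,r["confidence"],r["at"])
E
```

```text
scene {'fovy': 47.439438322210606, 'cx': 288.3969882115318, 'cy': 212.13097840010235, 'eye': array([980.85109657, 771.07116348, 889.63580001]), 'rotation': array([ 4.84902934e+01, -1.29907895e-01,  1.51270190e+02]), 'shot': 2}
tub_rim 0.82 [260. 250.] n 2356 med [645.   5.  36.] lo [581. -32.   0.] hi [700.  64.  71.]
tub_rim 0.54 [339. 241.] n 456 med [442.  70.  22.] lo [421.  27.  -0.] hi [458. 107.  34.]
tub_rim 0.35 [181. 209.] n 1440 med [ 777. -140.  107.] lo [ 746. -169.   10.] hi [ 804. -129.  200.]
lid_a_grip 0.73 [237. 165.] n 1150 med [ 540. -366.   18.] lo [ 468. -433.    0.] hi [ 601. -321.   44.]
eraser_mid 0.16 [258. 249.] n 2314 med [645.   4.  36.] lo [582. -32.   1.] hi [700.  64.  71.]
marker_mid 0.84 [458. 305.] n 417 med [316. 366.  16.] lo [296. 322.   1.] hi [334. 405.  20.]
marker_mid 0.62 [318. 296.] n 411 med [575. 191.  16.] lo [552. 149.   1.] hi [595. 229.  21.]
marker_mid 0.58 [365. 273.] n 368 med [450. 189.  16.] lo [429. 148.   1.] hi [468. 229.  21.]
stapler_mid 0.79 [340. 241.] n 418 med [442.  72.  23.] lo [422.  29.   3.] hi [457. 107.  34.]
sort
[... 1538 characters left out ...]
9. -266.    3.] hi [ 508. -149.   45.]
stapler_mid 0.52 [260. 257.] n 236 med [433.  61.  30.] lo [417.  22.   5.] hi [449.  97.  36.]
stapler_mid 0.34 [220. 162.] n 1080 med [703. 204.  12.] lo [617. 158.   0.] hi [766. 266. 225.]
sorter 0.69 [158. 234.] n 1947 med [468. 366.   9.] lo [399. 305.   3.] hi [542. 444.  55.]
hook 0.86 [215. 159.] n 1074 med [703. 205.  12.] lo [611. 159.   2.] hi [764. 268. 225.]
hook 0.22 [283. 189.] n 1397 med [641.  11.   6.] lo [577. -36.  -1.] hi [695.  56.  72.]
flask 0.66 [344. 148.] n 759 med [ 754. -161.  130.] lo [ 737. -195.   11.] hi [ 786. -134.  202.]
tape 0.97 [416. 167.] n 454 med [ 726. -389.   22.] lo [ 680. -429.   -3.] hi [ 775. -343.   29.]
```

View pics/top0.png

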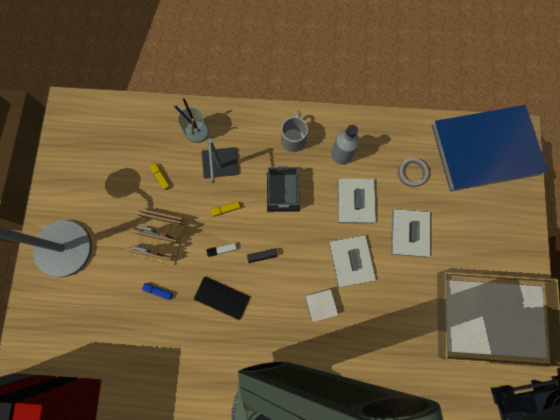

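View pics/scene0.png

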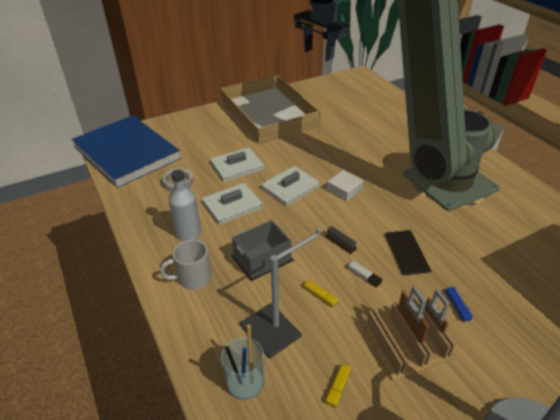

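Run:
```python
from h import *
R={'lidA':((530,-375),60,36,60),'lidB':((440,-205),60,36,60),'lidC':((600,-200),70,36,60),'marker':((446,185),60,12,30),'stapler':((437,65),60,25,45),'cube':((330,-110),60,12,60),'tub':((642,10),85,60,80),'rod':((690,210),110,212,230),'rodtip':((690,210),110,230,250),'base':((710,210),100,4,20),
'mug':((815,0),60,80,100),'flask':((760,-150),60,150,220)}
for n in("scene","top"):
    d=np.load(n+"0.npz"); c=d["c"]
    for k,(xy,r,a,b) in R.items():
        m=(abs(c[...,0]-xy[0])<r)&(abs(c[...,1]-xy[1])<r)&(c[...,2]>a)&(c[...,2]<b)
        p=c[m]
        if len(p)<5: print(n,k,len(p)); continue
        rc=cv2.minAreaRect(p[:,:2].astype(np.float32)); print(n,k,len(p),"rect",np.round(rc[0],1),np.round(rc[1],1),round(rc[2],1),"z",np.round(np.percentile(p[:,2],[5,50,95]),1), "mean",np.round(p[:,:2].mean(0),1), "bb",np.round(p.min(0)[:2]),np.round(p.max(0)[:2]))
    m=(abs(c[...,0]-480)<110)&(abs(c[...,1]-380)<85)&(c[...,2]>45)
    p=c[m]; print(n,"sorter",len(p)); 
    for z0,z1 in((45,57),(57,80),(80,110),(110,135),(135,160),(160,200)):
        q=p[(p[:,2]>z0)&(p[:,2]<z1)]
        h,e=np.histogram(q[:,0],bins=np.arange(380,590,10)); print(z0,len(q),"xhist",dict((int(a),int(v)) for a,v in zip(e,h) if v), "y",np.round(np.percentile(q[:,1],[1,99])) if len(q) else '')
    m=(abs(c[...,0]-500)<20)&(abs(c[...,1]-0)<200)
    z=c[m][:,2]; print("desk z",np.percentile(z,[10,50,90]))
ims=[]
for n,(u0,u1,v0,v1) in {"top":(110,210,190,290),"scene":(350,480,260,390)}.items():
    im=np.load(n+"0.npz")["col"][v0:v1,u0:u1,::-1]; ims.append(cv2.resize(im,(400,400),interpolation=cv2.INTER_CUBIC))
cv2.imwrite("pics/sorter.png",np.hstack(ims))
```

```text
scene lidA 91 rect [ 534.6 -376.5] [59.7 24.8] 8.5 z [37.7 42.8 46.4] mean [ 535.2 -374.9] bb [ 505. -390.] [ 564. -365.]
scene lidB 96 rect [ 438.7 -201.7] [62.9 17.6] 16.6 z [37.2 43.  46.1] mean [ 440.1 -200.6] bb [ 408. -218.] [ 467. -188.]
scene lidC 115 rect [ 623.3 -211.8] [60.5 22.7] 4.1 z [37.3 42.6 45.6] mean [ 624.2 -209.1] bb [ 593. -225.] [ 653. -200.]
scene marker 291 rect [448.5 186. ] [25.4 91.1] 17.0 z [13.3 17.1 20. ] mean [448.4 189.4] bb [425. 140.] [470. 230.]
scene stapler 204 rect [436.3  65.3] [23.2 85. ] 14.7 z [26.4 30.8 33.6] mean [438.4  67.5] bb [419.  25.] [458. 106.]
scene cube 604 rect [ 329.6 -119.7] [117.8 102.5] 1.0 z [14.7 33.6 37.2] mean [ 315.2 -112. ] bb [ 270. -170.] [389. -69.]
scene tub 526 rect [639.1  14.5] [126.3  96.1] 4.9 z [61.1 67.5 71.6] mean [641.2  16.4] bb [575. -37.] [703.  65.]
scene rod 261 rect [654.2 204. ] [119.   14.8] 11.9 z [216.2 222.8 225.7] mean [660.7 208.1] bb [595. 193.] [712. 223.]
scene rodtip 15 rect [598.4 196.8] [6.1 6.1] 58.2 z [230.9 234.6 237.9] mean [598.1 196.5] bb [595. 193.] [601. 199.]
scene base 1717 re
[... 2175 characters left out ...]
2.4] bb [768. -51.] [853.  28.]
top flask 177 rect [ 768.8 -166.6] [30.2 32.5] 10.7 z [151.4 196.6 202.2] mean [ 765.7 -164.9] bb [ 754. -183.] [ 785. -149.]
top sorter 644
45 345 xhist {400: 24, 410: 54, 420: 19, 430: 7, 450: 9, 460: 46, 470: 41, 480: 1, 510: 28, 520: 61, 530: 44, 540: 11} y [306. 448.]
57 50 xhist {400: 1, 410: 11, 420: 2, 430: 1, 460: 18, 470: 12, 510: 2, 520: 1, 530: 1, 540: 1} y [322. 433.]
80 78 xhist {410: 38, 420: 3, 460: 25, 470: 12} y [326. 420.]
110 107 xhist {410: 30, 420: 16, 460: 28, 470: 30, 480: 3} y [328. 418.]
135 58 xhist {410: 5, 420: 3, 460: 12, 470: 38} y [352. 399.]
160 6 xhist {460: 1, 470: 5} y [356. 390.]
desk z [-3.45770695  0.00603479  4.52515516]
```

View pics/sorter.png

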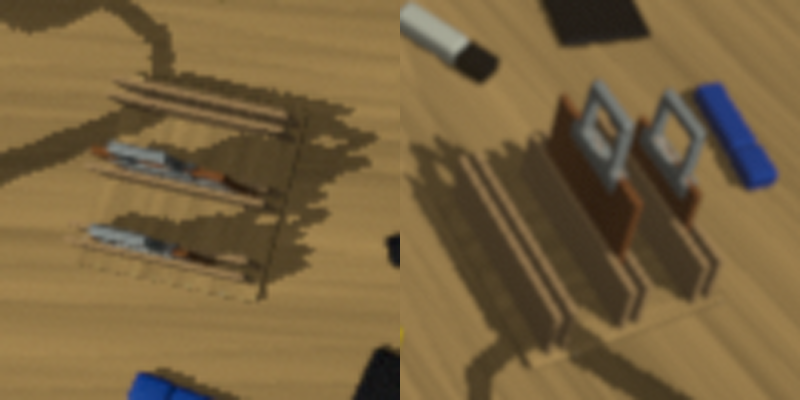

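```bash
cat >> h.py <<'E'
def plan(*way, p=None, yaw=None):
    """way: (x,y,z,yaw,nrows); prints tool-axis rows per leg from the measured pose"""
    s=state(); p=np.array(s["ee_pos"]) if p is None else np.array(p,float); yaw=s["ee_rot"][2] if yaw is None else yaw
    print("now",np.round(s["time_s"],2),np.round(s["ee_pos"],1),np.round(s["ee_rot"],1),"w",round(float(s["gripper_width"]),1))
    for x,y,z,w,n in way:
        t=np.array([x,y,z],float); d=(t-p)/n; dy=((w-yaw+180)%360-180)/n; out=[]
        for i in range(n):
            a=np.radians(yaw+dy*i); c,s_=np.cos(a),np.sin(a)
            out.append([[round(c*d[0]+s_*d[1],1),round(s_*d[0]-c*d[1],1),round(-d[2],1)],round(-np.radians(dy),3)])
        if abs(dy)<1e-6: print(n,"x",out[0])
        else: print(n,"rows:",*out,sep="\n ")
        p=t; yaw=w
def rect(f,xy,r,a,b):
    c=cloud(f); m=(np.hypot(c[...,0]-xy[0],c[...,1]-xy[1])<r)&(c[...,2]>a)&(c[...,2]<b); p=c[m]
    if len(p)<5: return None
    return cv2.minAreaRect(p[:,:2].astype(np.float32)),len(p),np.median(p[:,2]),p
E
python3 - <<'E'
from h import *
plan((436,63.5,160,106,15),(436,63.5,60,106,3))
for n in("scene","top"):
    c=np.load(n+"0.npz")["c"]
    # sorter fins (z 48-56), stand rod direction, board top edges
    m=(abs(c[...,0]-480)<110)&(abs(c[...,1]-380)<85)&(c[...,2]>47)&(c[...,2]<57); p=c[m][:,:2]
    best=max((np.histogram(p@[np.cos(a),np.sin(a)],bins=80)[0].astype(float).__pow__(2).sum(),a) for a in np.radians(np.arange(-30,30,.5)))
    a=best[1]; print(n,"sorter yaw",np.degrees(a))
    for nm,x0 in(("near",418),("mid",473)):
        for z0,z1 in((60,200),(120,200)):
            m=(abs(c[...,0]-x0)<28)&(abs(c[...,1]-380)<85)&(c[...,2]>z0)&(c[...,2]<z1); q=c[m]; u=q[:,:2]@[-np.sin(a),np.cos(a)];v=q[:,:2]@[np.cos(a),np.sin(a)]
            print(nm,z0,len(q),"along y",np.round(np.percentile(u,[1,99]),1),"across",np.round(np.percentile(v,[1,50,99]),1),"ztop",np.round(q[:,2].max(),1))
    m=(abs(c[...,0]-690)<110)&(abs(c[...,1]-210)<60)&(c[...,2]>212)&(c[...,2]<232); q=c[m][:,:2]
    print("rod dir",np.round(cv2.fitLine(q.astype(np.float32),cv2.DIST_L2,0,.01,.01).ravel(),3))
E
```

```text
now 1.25 [ 136.6 -558.6  198.9] [180.   -0.   13.7] w 91.4
15
 rows:
 [[np.float64(29.2), np.float64(-35.5), np.float64(2.6)], np.float64(-0.107)]
 [[np.float64(32.9), np.float64(-32.2), np.float64(2.6)], np.float64(-0.107)]
 [[np.float64(36.1), np.float64(-28.5), np.float64(2.6)], np.float64(-0.107)]
 [[np.float64(39.0), np.float64(-24.5), np.float64(2.6)], np.float64(-0.107)]
 [[np.float64(41.4), np.float64(-20.1), np.float64(2.6)], np.float64(-0.107)]
 [[np.float64(43.3), np.float64(-15.6), np.float64(2.6)], np.float64(-0.107)]
 [[np.float64(44.7), np.float64(-10.9), np.float64(2.6)], np.float64(-0.107)]
 [[np.float64(45.6), np.float64(-6.0), np.float64(2.6)], np.float64(-0.107)]
 [[np.float64(46.0), np.float64(-1.1), np.float64(2.6)], np.float64(-0.107)]
 [[np.float64(45.9), np.float64(3.9), np.float64(2.6)], np.float64(-0.107)]
 [[np.float64(45.2), np.float64(8.7), np.float64(2.6)], np.float64(-0.107)]
 [[np.float64(44.0), np.float64(13.5), np.float64(2.6)], np.float64(-0.107)]
 [[np.float64(42.3), np.float64(18.2), np.float64(2.6)], np.float64(-0.107)]
 [[np.float64(40.1), np.f
[... 237 characters left out ...]
11 along y [417.6 486.6] across [350.6 356.9 360.5] ztop 136.0
near 120 117 along y [433.2 472.9] across [350.5 357.  360.2] ztop 136.0
mid 60 879 along y [400.4 493.8] across [405.6 412.  415.7] ztop 163.2
mid 120 196 along y [426.8 466.9] across [405.5 412.1 414.9] ztop 163.2
rod dir [9.84000e-01 1.79000e-01 6.59718e+02 2.07895e+02]
top sorter yaw -8.5
near 60 104 along y [409.9 479.2] across [352.7 356.6 362. ] ztop 136.9
near 120 50 along y [424.2 464. ] across [353.6 357.5 361.5] ztop 136.9
mid 60 177 along y [391.2 485.3] across [407.6 410.6 416.4] ztop 162.8
mid 120 64 along y [418.3 458.2] across [408.5 412.1 416.5] ztop 162.8
rod dir [9.84000e-01 1.77000e-01 6.57008e+02 2.02161e+02]
```

Call:
servo_tool([
  [0,[29.2,-35.5,2.6],[0,0,-0.107]],
  [0,[32.9,-32.2,2.6],[0,0,-0.107]],
  [0,[36.1,-28.5,2.6],[0,0,-0.107]],
  [0,[39,-24.5,2.6],[0,0,-0.107]],
  [0,[41.4,-20.1,2.6],[0,0,-0.107]],
  [0,[43.3,-15.6,2.6],[0,0,-0.107]],
  [0,[44.7,-10.9,2.6],[0,0,-0.107]],
  [0,[45.6,-6,2.6],[0,0,-0.107]],
  [0,[46,-1.1,2.6],[0,0,-0.107]],
  [0,[45.9,3.9,2.6],[0,0,-0.107]],
], squeeze=20)

```text
time_s: 2.25
ee_pos: [337.3, -142.6, 173.1]
ee_rot: [179.9, 0.0, 75.3]
force: [1.2, -0.1, 0.8]
gripper_width: 91.2
gripper_force: 0.0
```

Call:
servo_tool([
  [0,[45.2,8.7,2.6],[0,0,-0.107]],
  [0,[44,13.5,2.6],[0,0,-0.107]],
  [0,[42.3,18.2,2.6],[0,0,-0.107]],
  [0,[40.1,22.6,2.6],[0,0,-0.107]],
  [0,[37.4,26.8,2.6],[0,0,-0.107]],
  [0,[0,0,0],[0,0,0]],
  [0,[0,0,0],[0,0,0]],
  [0,[0,0,0],[0,0,0]],
  [0,[0,0,0],[0,0,0]],
  [0,[0,0,0],[0,0,0]],
])

```text
time_s: 3.25
ee_pos: [437.2, 61.7, 160.0]
ee_rot: [180.0, 0.0, 105.6]
force: [-0.1, -0.3, -0.4]
gripper_width: 91.2
gripper_force: 0.0
```

```bash
sed -i 's/out.append(\[\[round(c\*d\[0\]+s_\*d\[1\],1),round(s_\*d\[0\]-c\*d\[1\],1),round(-d\[2\],1)\],round(-np.radians(dy),3)\])/out.append([[round(float(v),1) for v in (c*d[0]+s_*d[1],s_*d[0]-c*d[1],-d[2])],round(-float(np.radians(dy)),3)])/' h.py
python3 - <<'E'
from h import *
plan((436,63.5,34,106,4))
for n in("scene","top"):
    f=cams.grab_frame(n); r=rect(f,(436,63),58,22,36)
    if r: print(n,np.round(r[0][0],1),np.round(r[0][1],1),r[0][2],r[1],r[2])
E
```

```text
now 3.25 [437.2  61.7 160. ] [180.    0.  105.6] w 91.2
4
 rows:
 [[0.5, -0.2, 31.5], -0.002]
 [[0.5, -0.2, 31.5], -0.002]
 [[0.5, -0.2, 31.5], -0.002]
 [[0.5, -0.2, 31.5], -0.002]
scene [437.3  65.6] [21.7 87.3] 16.422788619995117 236 30.49914934469831
```

Call:
servo_tool([
  [0,[0.5,-0.2,31.5],[0,0,-0.002]],
  [0,[0.5,-0.2,31.5],[0,0,-0.002]],
  [0,[0.5,-0.2,31.5],[0,0,-0.002]],
  [0,[0.5,-0.2,31.5],[0,0,-0.002]],
  [255,[0,0,0],[0,0,0]],
  [255,[0,0,0],[0,0,0]],
  [255,[0,0,0],[0,0,0]],
  [255,[0,0,0],[0,0,0]],
  [255,[0,0,0],[0,0,0]],
  [255,[0,0,0],[0,0,0]],
], squeeze=20)

```text
time_s: 4.35
ee_pos: [436.6, 64.5, 34.5]
ee_rot: [179.9, 0.0, 106.2]
force: [-0.6, 0.6, 0.3]
gripper_width: 46.0
gripper_force: 0.0
```

Call:
servo_tool([
  [255,[0,0,0],[0,0,0]],
  [255,[0,0,0],[0,0,0]],
  [255,[0,0,-20],[0,0,0]],
  [255,[0,0,-40],[0,0,0]],
  [255,[0,0,-40],[0,0,0]],
  [255,[0,0,-30],[0,0,0]],
  [255,[0,0,0],[0,0,0]],
  [255,[0,0,0],[0,0,0]],
  [255,[0,0,0],[0,0,0]],
  [255,[0,0,0],[0,0,0]],
])

```text
time_s: 5.35
ee_pos: [435.2, 64.3, 162.4]
ee_rot: [-179.8, -0.0, 106.2]
force: [-0.5, -0.3, -0.5]
gripper_width: 0.3
gripper_force: 0.0
```

Run:
```python
from h import *
s=state(); print({k:np.round(s[k],1) for k in("time_s","ee_pos","ee_rot","gripper_width","gripper_force")})
z=s["ee_pos"][2]; 
for n in("scene","top"):
    f=cams.grab_frame(n); save(f,n+"_st.png")
    for r in outline_of(f,"stapler_mid")[:2]:
        p=cloud(f)[r["pixels"]&(f["z_map"]>0)]; print(n,round(r["confidence"],2),np.round(r["at"]),len(p),np.round(np.percentile(p,[2,50,98],axis=0)).tolist())
plan((639,6,150,184,13),(639,6,80,184,3))
```

```text
{'time_s': np.float64(5.4), 'ee_pos': array([435.2,  64.3, 162.4]), 'ee_rot': array([-179.8,   -0. ,  106.2]), 'gripper_width': np.float64(0.3), 'gripper_force': np.float64(0.0)}
scene 0.94 [340. 240.] 416 [[421.0, 30.0, 3.0], [441.0, 71.0, 24.0], [457.0, 108.0, 34.0]]
now 5.55 [435.9  64.4 163.1] [-179.9   -0.   106.2] w 0.5
13
 rows:
 [[-8.7, 13.8, 1.0], -0.105]
 [[-10.0, 12.8, 1.0], -0.105]
 [[-11.3, 11.7, 1.0], -0.105]
 [[-12.5, 10.4, 1.0], -0.105]
 [[-13.5, 9.1, 1.0], -0.105]
 [[-14.4, 7.6, 1.0], -0.105]
 [[-15.1, 6.1, 1.0], -0.105]
 [[-15.6, 4.5, 1.0], -0.105]
 [[-16.0, 2.8, 1.0], -0.105]
 [[-16.2, 1.1, 1.0], -0.105]
 [[-16.2, -0.6, 1.0], -0.105]
 [[-16.1, -2.3, 1.0], -0.105]
 [[-15.8, -3.9, 1.0], -0.105]
3 x [[-0.0, 0.0, 23.3], -0.0]
```

Call:
servo_tool([
  [100,[0,0,0],[0,0,0]],
  [100,[0,0,0],[0,0,0]],
  [100,[0,0,0],[0,0,0]],
  [100,[0,0,20],[0,0,0]],
  [100,[0,0,20],[0,0,0]],
  [100,[0,0,20],[0,0,0]],
  [100,[0,0,20],[0,0,0]],
  [100,[0,0,20],[0,0,0]],
  [100,[0,0,20],[0,0,0]],
  [100,[0,0,9],[0,0,0]],
], squeeze=20)

```text
time_s: 6.55
ee_pos: [435.2, 64.3, 33.4]
ee_rot: [-179.8, -0.0, 106.2]
force: [-0.5, 0.4, 0.5]
gripper_width: 55.6
gripper_force: 0.0
```

Call:
servo_tool([
  [255,[0,0,0],[0,0,0]],
  [255,[0,0,0],[0,0,0]],
  [255,[0,0,0],[0,0,0]],
  [255,[0,0,0],[0,0,0]],
  [255,[0,0,0],[0,0,0]],
  [255,[0,0,0],[0,0,0]],
  [255,[0,0,0],[0,0,0]],
  [255,[0,0,0],[0,0,0]],
  [255,[0,0,-5],[0,0,0]],
  [255,[0,0,-20],[0,0,0]],
])

```text
time_s: 7.55
ee_pos: [434.6, 64.2, 58.9]
ee_rot: [-179.7, -0.0, 106.2]
force: [-0.1, 0.2, -0.1]
gripper_width: 0.2
gripper_force: 0.0
```

Call:
servo_tool([
  [255,[0,0,-50],[0,0,0]],
  [255,[0,0,-50],[0,0,0]],
  [255,[0,0,-4],[0,0,0]],
  [255,[0,0,0],[0,0,0]],
  [255,[0,0,0],[0,0,0]],
  [255,[0,0,0],[0,0,0]],
  [255,[0,0,0],[0,0,0]],
  [255,[0,0,0],[0,0,0]],
  [255,[0,0,0],[0,0,0]],
  [255,[0,0,0],[0,0,0]],
])

```text
time_s: 8.55
ee_pos: [436.1, 64.4, 163.6]
ee_rot: [-180.0, 0.0, 106.2]
force: [0.4, 0.4, 1.0]
gripper_width: 0.5
gripper_force: 0.0
```

Run:
```python
from h import *
s=state(); print({k:np.round(s[k],1) for k in("time_s","ee_pos","ee_rot","gripper_width","gripper_force")})
for n in("scene","top"):
    f=cams.grab_frame(n)
    c=cloud(f); m=(np.hypot(c[...,0]-s["ee_pos"][0],c[...,1]-s["ee_pos"][1])<75)&(c[...,2]>90)&(c[...,2]<s["ee_pos"][2]-15)
    p=c[m]; print(n,len(p), np.round(np.percentile(p,[1,50,99],axis=0)).tolist() if len(p) else '')
    for r in outline_of(f,"stapler_mid")[:2]:
        p=c[r["pixels"]&(f["z_map"]>0)]; print(n,round(r["confidence"],2),np.round(r["at"]),len(p),np.round(np.percentile(p,[2,50,98],axis=0)).tolist())
plan((639,6,150,184,13),(639,6,80,184,3))
```

```text
{'time_s': np.float64(8.6), 'ee_pos': array([436.1,  64.4, 163.6]), 'ee_rot': array([-180. ,    0. ,  106.2]), 'gripper_width': np.float64(0.5), 'gripper_force': np.float64(0.0)}
scene 0 
scene 0.85 [341. 239.] 422 [[423.0, 28.0, 1.0], [442.0, 70.0, 23.0], [457.0, 107.0, 34.0]]
top 0 
now 8.75 [436.2  64.4 163.8] [180.    0.  106.2] w 0.2
13
 rows:
 [[-8.7, 13.7, 1.1], -0.105]
 [[-10.0, 12.8, 1.1], -0.105]
 [[-11.3, 11.6, 1.1], -0.105]
 [[-12.5, 10.4, 1.1], -0.105]
 [[-13.5, 9.0, 1.1], -0.105]
 [[-14.4, 7.6, 1.1], -0.105]
 [[-15.1, 6.0, 1.1], -0.105]
 [[-15.6, 4.4, 1.1], -0.105]
 [[-16.0, 2.8, 1.1], -0.105]
 [[-16.2, 1.1, 1.1], -0.105]
 [[-16.2, -0.6, 1.1], -0.105]
 [[-16.1, -2.3, 1.1], -0.105]
 [[-15.7, -4.0, 1.1], -0.105]
3 x [[-0.0, 0.0, 23.3], -0.0]
```

Call:
servo_tool([
  [100,[0,0,0],[0,0,0]],
  [100,[0,0,0],[0,0,0]],
  [100,[0,0,0],[0,0,0]],
  [100,[0,0,20],[0,0,0]],
  [100,[0,0,20],[0,0,0]],
  [100,[0,0,20],[0,0,0]],
  [100,[0,0,20],[0,0,0]],
  [100,[0,0,20],[0,0,0]],
  [100,[0,0,20],[0,0,0]],
  [100,[0,0,12],[0,0,0]],
], squeeze=25)

```text
time_s: 9.75
ee_pos: [435.5, 64.3, 30.6]
ee_rot: [-179.9, -0.0, 106.2]
force: [-0.2, -0.7, 0.5]
gripper_width: 55.5
gripper_force: 0.0
```

Call:
servo_tool([
  [255,[0,0,0],[0,0,0]],
  [255,[0,0,0],[0,0,0]],
  [255,[0,0,0],[0,0,0]],
  [255,[0,0,0],[0,0,0]],
  [255,[0,0,0],[0,0,0]],
  [255,[0,0,0],[0,0,0]],
  [255,[0,0,0],[0,0,0]],
  [255,[0,0,0],[0,0,0]],
  [255,[0,0,0],[0,0,0]],
  [255,[0,0,0],[0,0,0]],
])

```text
time_s: 10.75
ee_pos: [436.1, 64.4, 31.8]
ee_rot: [-180.0, 0.0, 106.2]
force: [-0.2, -0.1, 0.1]
gripper_width: 0.2
gripper_force: 0.0
```

Run:
```python
from h import *
a=cams.grab_frame("scene")["color"][150:330,250:440,::-1]; b=cams.grab_frame("top")["color"][190:310,190:310,::-1]
cv2.imwrite("pics/grip1.png",np.hstack([cv2.resize(a,(422,400)),cv2.resize(b,(370,400))]))
```

```text
(no output)
```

View pics/grip1.png

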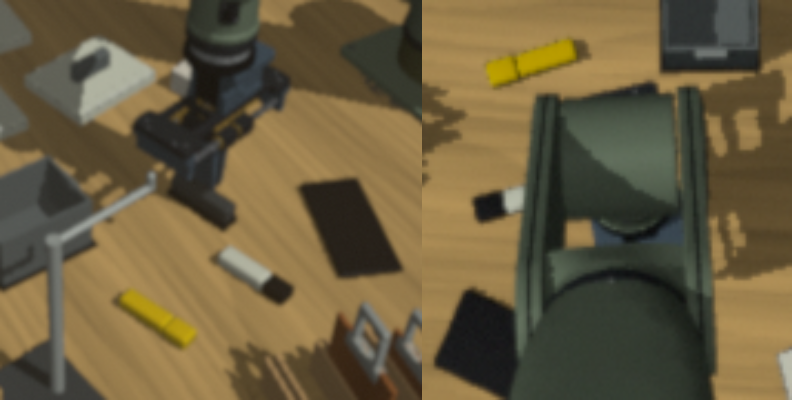

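Run:
```python
from h import *
f=cams.grab_frame("scene"); c=cloud(f)
for z0 in range(0,180,12):
    m=(np.hypot(c[...,0]-436,c[...,1]-64)<130)&(c[...,2]>z0)&(c[...,2]<z0+12)&(c[...,2]>4); p=c[m]; v,u=np.where(m)
    # exclude other objs by dist
    k=np.hypot(p[:,0]-436,p[:,1]-64)<100
    p=p[k]; 
    if len(p): print(z0,len(p),np.round(np.percentile(p,[2,50,98],axis=0)).tolist(), "px",np.round([np.median(u[k]),np.median(v[k])]))
# projection of TCP and tip
R=Rot.from_euler("xyz",f["rotation"],degrees=True).as_matrix()
for P in([436,64.4,31.8],[436,64.4,10],[436,64,100]):
    q=R.T@(np.array(P)-f["eye"]); print(P,"->",f["cx"]+K(f)*q[0]/-q[2],f["cy"]-K(f)*q[1]/-q[2])
print(c[239,341],c[150+185,250+215-60] )
print({k:np.round(v,2) for k,v in state().items()})
```

```text
0 140 [[378.0, 21.0, 4.0], [447.0, 82.0, 8.0], [509.0, 156.0, 12.0]] px [342. 247.]
12 147 [[422.0, 34.0, 12.0], [449.0, 98.0, 18.0], [468.0, 160.0, 24.0]] px [348. 246.]
24 194 [[420.0, 30.0, 24.0], [438.0, 73.0, 31.0], [456.0, 106.0, 34.0]] px [343. 237.]
36 4 [[440.0, 42.0, 37.0], [443.0, 53.0, 41.0], [450.0, 70.0, 45.0]] px [337. 230.]
48 35 [[423.0, 59.0, 48.0], [441.0, 79.0, 55.0], [447.0, 86.0, 59.0]] px [344. 232.]
60 47 [[424.0, 59.0, 60.0], [443.0, 78.0, 65.0], [449.0, 84.0, 72.0]] px [343. 228.]
72 43 [[422.0, 65.0, 72.0], [443.0, 81.0, 79.0], [448.0, 86.0, 84.0]] px [345. 225.]
84 36 [[420.0, 74.0, 85.0], [440.0, 81.0, 90.0], [448.0, 86.0, 96.0]] px [346. 222.]
96 18 [[429.0, 79.0, 97.0], [443.0, 83.0, 102.0], [446.0, 88.0, 107.0]] px [346. 220.]
108 4 [[440.0, 73.0, 108.0], [442.0, 85.0, 110.0], [449.0, 86.0, 112.0]] px [346. 218.]
120 89 [[352.0, 53.0, 124.0], [504.0, 84.0, 129.0], [522.0, 123.0, 132.0]] px [333. 217.]
132 304 [[355.0, 49.0, 132.0], [460.0, 91.0, 139.0], [522.0, 123.0, 144.0]] px [344. 212.]
144 291 [[351.0, 53.0, 144.0], [446.0, 90.0, 149.0], [526.0, 1
[... 266 characters left out ...]
6
[436, 64.4, 10] -> 340.714550652965 240.83840683201953
[436, 64, 100] -> 343.34343740687734 214.97770846502803
[443.41033831  74.3894692   28.92210883] [482.83922227 378.61236589  27.4524337 ]
{'time_s': np.float64(10.9), 'qpos': array([ 6.9100e+00,  1.7270e+01,  1.1989e+02, -1.0000e-02,  4.2850e+01,
       -9.2400e+00]), 'qvel': array([-0.04, -0.05,  0.02, -0.04,  0.05,  0.04]), 'effort': array([  0.  , -32.83, -15.81,   0.05,   0.05,  -0.  ]), 'ee_pos': array([436.16,  64.41,  31.81]), 'ee_rot': array([-1.8000e+02,  1.0000e-02,  1.0616e+02]), 'force': array([ 0.77, -0.14, -0.16]), 'torque': array([ 0.02, -0.11, -0.02]), 'gripper_force': np.float64(0.0), 'gripper_width': np.float64(0.42)}
```

Run:
```python
from h import *
for n in("scene","top"):
    c=np.load(n+"0.npz")["c"]
    for z0 in range(100,340,12):
        m=(np.hypot(c[...,0]-136,c[...,1]+558)<130)&(c[...,2]>z0)&(c[...,2]<z0+12); p=c[m]
        if len(p): print(n,z0,len(p),np.round(np.percentile(p,[2,50,98],axis=0)).tolist())
```

```text
scene 208 28 [[111.0, -606.0, 212.0], [141.0, -597.0, 216.0], [165.0, -499.0, 220.0]]
scene 220 68 [[109.0, -608.0, 220.0], [138.0, -595.0, 225.0], [165.0, -498.0, 232.0]]
scene 232 58 [[105.0, -606.0, 233.0], [139.0, -552.0, 238.0], [166.0, -496.0, 244.0]]
scene 244 61 [[110.0, -607.0, 244.0], [138.0, -596.0, 250.0], [165.0, -493.0, 256.0]]
scene 256 66 [[107.0, -612.0, 257.0], [138.0, -593.0, 262.0], [166.0, -493.0, 268.0]]
scene 268 64 [[108.0, -611.0, 268.0], [137.0, -552.0, 273.0], [166.0, -493.0, 280.0]]
scene 280 31 [[100.0, -618.0, 280.0], [157.0, -601.0, 287.0], [178.0, -478.0, 292.0]]
scene 292 119 [[83.0, -617.0, 292.0], [146.0, -484.0, 299.0], [190.0, -470.0, 304.0]]
scene 304 186 [[91.0, -626.0, 304.0], [161.0, -525.0, 309.0], [190.0, -468.0, 315.0]]
scene 316 179 [[84.0, -629.0, 316.0], [155.0, -542.0, 322.0], [192.0, -463.0, 328.0]]
scene 328 327 [[87.0, -641.0, 328.0], [145.0, -512.0, 334.0], [189.0, -463.0, 339.0]]
top 208 11 [[126.0, -608.0, 213.0], [157.0, -602.0, 216.0], [164.0, -506.0, 219.0]]
top 220 48 [[110.0, -607.0, 221.0], [136.0, -509.0, 227.0], [165.0, -503.0, 232.0]]
top 232 23 [[107.0, -608.0, 232.0], [150.0, -601.0, 235.0], [166.0, -502.0, 243.0]]
top 244 9 [[151.0, -604.0, 245.0], [154.0, -603.0, 249.0], [163.0, -602.0, 254.0]]
top 256 8 [[153.0, -606.0, 257.0], [157.0, -602.0, 265.0], [159.0, -601.0, 268.0]]
top 268 9 [[158.0, -610.0, 269.0], [161.0, -604.0, 274.0], [165.0, -601.0, 279.0]]
top 280 11 [[96.0, -604.0, 283.0], [163.0, -603.0, 290.0], [167.0, -479.0, 292.0]]
top 292 91 [[92.0, -606.0, 294.0], [140.0, -483.0, 299.0], [186.0, -473.0, 304.0]]
top 304 257 [[151.0, -604.0, 305.0], [165.0, -553.0, 310.0], [186.0, -475.0, 316.0]]
top 316 118 [[98.0, -602.0, 316.0], [153.0, -488.0, 321.0], [182.0, -467.0, 328.0]]
top 328 683 [[101.0, -574.0, 329.0], [130.0, -492.0, 335.0], [165.0, -468.0, 339.0]]
```

Call:
servo_tool([
  [100,[0,0,0],[0,0,0]],
  [100,[0,0,0],[0,0,0]],
  [100,[0,0,0],[0,0,0]],
  [100,[0,0,0],[0,0,0]],
  [100,[0,0,0],[0,0,0]],
  [100,[0,0,0],[0,0,0]],
  [100,[0,0,0],[0,0,0]],
  [100,[0,0,10],[0,0,0]],
  [100,[0,0,10],[0,0,0]],
  [100,[0,0,10],[0,0,0]],
], squeeze=25)

```text
time_s: 11.9
ee_pos: [435.8, 64.4, 0.7]
ee_rot: [-180.0, -0.0, 106.2]
force: [-0.3, -0.0, -0.5]
gripper_width: 55.3
gripper_force: 0.0
```

Call:
servo_tool([
  [255,[0,0,0],[0,0,0]],
  [255,[0,0,0],[0,0,0]],
  [255,[0,0,0],[0,0,0]],
  [255,[0,0,0],[0,0,0]],
  [255,[0,0,0],[0,0,0]],
  [255,[0,0,0],[0,0,0]],
  [255,[0,0,0],[0,0,0]],
  [255,[0,0,0],[0,0,0]],
  [255,[0,0,0],[0,0,0]],
  [255,[0,0,0],[0,0,0]],
])

```text
time_s: 12.9
ee_pos: [436.5, 64.5, 2.1]
ee_rot: [180.0, 0.0, 106.2]
force: [0.3, -0.1, 4.8]
gripper_width: 19.8
gripper_force: 25.0
```

Call:
servo_tool([
  [255,[0,0,-10],[0,0,0]],
  [255,[0,0,-40],[0,0,0]],
  [255,[0,0,-50],[0,0,0]],
  [255,[0,0,-20],[0,0,0]],
  [255,[0,0,0],[0,0,0]],
  [255,[0,0,0],[0,0,0]],
  [255,[0,0,0],[0,0,0]],
  [255,[0,0,0],[0,0,0]],
  [255,[0,0,0],[0,0,0]],
  [255,[0,0,0],[0,0,0]],
])

```text
time_s: 13.9
ee_pos: [435.8, 64.4, 121.1]
ee_rot: [-179.9, -0.0, 106.2]
force: [0.3, 0.2, -0.1]
gripper_width: 19.7
gripper_force: 25.0
```

Run:
```python
from h import *
s=state(); e=s["ee_pos"]
for n in("scene","top"):
    f=cams.grab_frame(n); c=cloud(f)
    for r in outline_of(f,"stapler_mid")[:1]:
        p=c[r["pixels"]&(f["z_map"]>0)]; print(n,round(r["confidence"],2),np.round(r["at"]),len(p),np.round(np.percentile(p,[2,50,98],axis=0)).tolist())
    for z0 in range(108,160,8):
        m=(np.hypot(c[...,0]-e[0],c[...,1]-e[1])<70)&(c[...,2]>z0)&(c[...,2]<z0+8); p=c[m]
        if len(p)>4:
            q=p[:,:2]-e[:2]; a=np.radians(16.2); print(n,z0,len(p),"jaw axis",np.round(np.percentile(q@[np.cos(a),np.sin(a)],[2,50,98]),1),"long",np.round(np.percentile(q@[-np.sin(a),np.cos(a)],[2,98]),1))
plan((639,4,115,184,13),(639,4,10,184,5))
```

```text
scene 0.79 [350. 209.] 258 [[420.0, 30.0, 120.0], [437.0, 92.0, 132.0], [458.0, 109.0, 152.0]]
scene 116 40 jaw axis [-9.8 12.  15. ] long [-44.   43.7]
scene 124 113 jaw axis [-8.2 11.1 14.4] long [-39.4  44.7]
scene 132 52 jaw axis [-4.2  9.6 16.2] long [-37.6  44.1]
scene 140 66 jaw axis [-14.4  10.1  20.1] long [-15.9  43.6]
scene 148 119 jaw axis [-15.5   2.7  21.6] long [-4.3 42.8]
scene 156 41 jaw axis [-16.7  12.1  21.1] long [-1.1 19.7]
now 14.1 [436.1  64.4 121.7] [-180.     0.   106.2] w 19.8
13
 rows:
 [[-8.8, 13.7, 0.5], -0.105]
 [[-10.2, 12.7, 0.5], -0.105]
 [[-11.5, 11.6, 0.5], -0.105]
 [[-12.6, 10.3, 0.5], -0.105]
 [[-13.6, 8.9, 0.5], -0.105]
 [[-14.5, 7.5, 0.5], -0.105]
 [[-15.2, 5.9, 0.5], -0.105]
 [[-15.7, 4.3, 0.5], -0.105]
 [[-16.1, 2.6, 0.5], -0.105]
 [[-16.3, 1.0, 0.5], -0.105]
 [[-16.3, -0.7, 0.5], -0.105]
 [[-16.1, -2.4, 0.5], -0.105]
 [[-15.8, -4.1, 0.5], -0.105]
5 x [[-0.0, 0.0, 21.0], -0.0]
```

Call:
servo_tool([
  [255,[-8.8,13.7,0.5],[0,0,-0.105]],
  [255,[-10.2,12.7,0.5],[0,0,-0.105]],
  [255,[-11.5,11.6,0.5],[0,0,-0.105]],
  [255,[-12.6,10.3,0.5],[0,0,-0.105]],
  [255,[-13.6,8.9,0.5],[0,0,-0.105]],
  [255,[-14.5,7.5,0.5],[0,0,-0.105]],
  [255,[-15.2,5.9,0.5],[0,0,-0.105]],
  [255,[-15.7,4.3,0.5],[0,0,-0.105]],
  [255,[-16.1,2.6,0.5],[0,0,-0.105]],
  [255,[-16.3,1,0.5],[0,0,-0.105]],
])

```text
time_s: 15.1
ee_pos: [593.0, 17.9, 116.7]
ee_rot: [-180.0, -0.0, 166.6]
force: [0.3, -0.3, -0.5]
gripper_width: 19.9
gripper_force: 25.0
```

Call:
servo_tool([
  [255,[-16.3,-0.7,0.5],[0,0,-0.105]],
  [255,[-16.1,-2.4,0.5],[0,0,-0.105]],
  [255,[-15.8,-4.1,0.5],[0,0,-0.105]],
  [255,[0,0,15],[0,0,0]],
  [255,[0,0,15],[0,0,0]],
  [255,[0,0,10],[0,0,0]],
  [255,[0,0,0],[0,0,0]],
  [255,[0,0,0],[0,0,0]],
  [255,[0,0,0],[0,0,0]],
  [255,[0,0,0],[0,0,0]],
])

```text
time_s: 16.1
ee_pos: [639.9, 4.6, 76.2]
ee_rot: [-180.0, 0.1, -175.6]
force: [0.3, 0.2, -2.3]
gripper_width: 19.9
gripper_force: 25.0
```

Run:
```python
from h import *
a=cams.grab_frame("scene")["color"][150:310,180:360,::-1]; b=cams.grab_frame("top")["color"][130:250,220:340,::-1]
cv2.imwrite("pics/box1.png",np.hstack([cv2.resize(a,(450,400)),cv2.resize(b,(340,400))]))
plan((639,4,11,184,5))
```

```text
now 16.2 [639.8   4.5  76. ] [-1.800e+02  1.000e-01 -1.756e+02] w 19.5
5
 rows:
 [[0.2, -0.1, 13.0], 0.001]
 [[0.2, -0.1, 13.0], 0.001]
 [[0.2, -0.1, 13.0], 0.001]
 [[0.2, -0.1, 13.0], 0.001]
 [[0.2, -0.1, 13.0], 0.001]
```

View pics/box1.png

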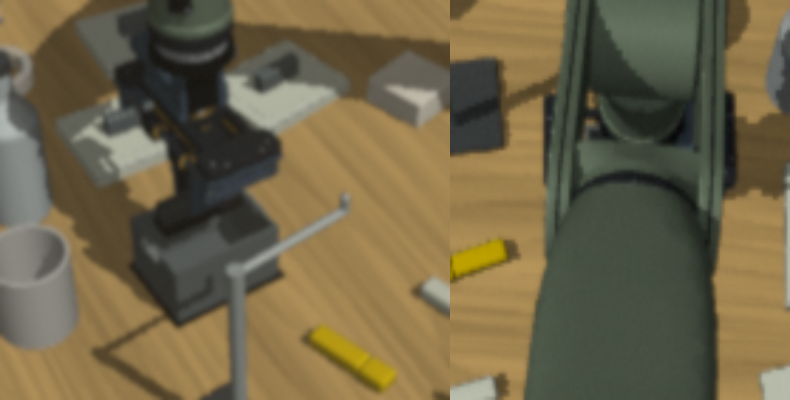

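Call:
servo_tool([
  [255,[0,0,13],[0,0,0]],
  [255,[0,0,13],[0,0,0]],
  [255,[0,0,13],[0,0,0]],
  [255,[0,0,13],[0,0,0]],
  [255,[0,0,12],[0,0,0]],
  [255,[0,0,0],[0,0,0]],
  [171,[0,0,0],[0,0,0]],
  [171,[0,0,0],[0,0,0]],
  [171,[0,0,0],[0,0,0]],
  [171,[0,0,0],[0,0,0]],
])

```text
time_s: 17.2
ee_pos: [639.9, 4.5, 12.1]
ee_rot: [-180.0, 0.1, -175.6]
force: [-0.3, 0.2, 0.6]
gripper_width: 29.8
gripper_force: 0.0
```

Call:
servo_tool([
  [171,[0,0,-10],[0,0,0]],
  [171,[0,0,-30],[0,0,0]],
  [171,[0,0,-40],[0,0,0]],
  [171,[0,0,-25],[0,0,0]],
  [100,[0,0,0],[0,0,0]],
  [100,[0,0,0],[0,0,0]],
  [100,[0,0,0],[0,0,0]],
  [100,[0,0,0],[0,0,0]],
  [100,[0,0,0],[0,0,0]],
  [100,[0,0,0],[0,0,0]],
])

```text
time_s: 18.2
ee_pos: [639.1, 4.5, 115.5]
ee_rot: [180.0, -0.1, -175.6]
force: [0.2, 0.2, -0.9]
gripper_width: 55.8
gripper_force: 0.0
```

Run:
```python
from h import *
f=cams.grab_frame("scene"); save(f,"x.png"); g=cams.grab_frame("top")
for n,q in(("scene",f),("top",g)):
  c=cloud(q)
  for t in("marker_mid","stapler_mid"):
    for r in outline_of(q,t)[:4]:
        m=r["pixels"]&(q["z_map"]>0); p=c[m]; rc=cv2.minAreaRect(p[p[:,2]>12][:,:2].astype(np.float32)) if (p[:,2]>12).sum()>5 else None
        print(n,t,round(r["confidence"],2),np.round(r["at"]),np.round(np.median(p,0)),"rgb",np.median(q["color"][m],0), [np.round(v,1) for v in rc] if rc else '')
plan((447,184,80,107,14),(447,184,-9,107,4))
```

```text
scene marker_mid 0.69 [365. 276.] [450. 192.  16.] rgb [106.   99.5  84.5] [array([448.6, 186.9]), array([26.6, 90.3]), np.float64(19.0)]
scene marker_mid 0.62 [337. 388.] [667. 404.  17.] rgb [175. 147.   9.] [array([662.9, 398.5]), array([88.6, 23.4]), np.float64(37.7)]
scene marker_mid 0.6 [460. 304.] [317. 367.  16.] rgb [ 39.   63.  119.5] [array([312.5, 362.7]), array([92.5, 24.1]), np.float64(74.0)]
scene stapler_mid 0.8 [261. 246.] [638.  11.  35.] rgb [63. 63. 59.] [array([637.5,   6.7]), array([82.7, 23. ]), np.float64(2.6)]
top marker_mid 0.81 [156. 290.] [312. 361.  17.] rgb [ 26.  69. 148.] [array([312.2, 358.1]), array([85.9, 22.3]), np.float64(76.7)]
top marker_mid 0.8 [223. 208.] [569. 185.  17.] rgb [184. 156.   0.] [array([570.7, 182.5]), array([23.7, 87. ]), np.float64(20.5)]
top marker_mid 0.71 [221. 250.] [446. 179.  17.] rgb [160.5 162.5 146. ] [array([446.1, 180.1]), array([22.5, 84.8]), np.float64(18.1)]
top marker_mid 0.55 [158. 179.] [656. 391.  17.] rgb [183.5 156.    0. ] [array([658. , 393.4]), array([89.9, 21.6]), np.float64(36.7)]
now 18.5 [639.4   4.5 116.3] [-180.    -0.  -175.6] w 55.5
14
 rows:
 [[12.7, 13.8, 2.6], 0.096]
 [[14.0, 12.5, 2.6], 0.096]
 [[15.1, 11.1, 2.6], 0.096]
 [[16.1, 9.6, 2.6], 0.096]
 [[17.0, 8.0, 2.6], 0.096]
 [[17.7, 6.3, 2.6], 0.096]
 [[18.2, 4.6, 2.6], 0.096]
 [[18.6, 2.8, 2.6], 0.096]
 [[18.8, 1.0, 2.6], 0.096]
 [[18.8, -0.8, 2.6], 0.096]
 [[18.6, -2.6, 2.6], 0.096]
 [[18.3, -4.4, 2.6], 0.096]
 [[17.8, -6.1, 2.6], 0.096]
 [[17.1, -7.8, 2.6], 0.096]
4 x [[0.0, 0.0, 22.2], -0.0]
```

Run:
```python
from h import *
plan((500,40,100,140,8),(447,184,80,108,6),(447,184,-9,108,5))
```

```text
now 18.5 [639.4   4.5 116.3] [-180.    -0.  -175.6] w 55.5
8
 rows:
 [[17.0, 5.8, 2.0], 0.097]
 [[17.5, 4.1, 2.0], 0.097]
 [[17.8, 2.4, 2.0], 0.097]
 [[18.0, 0.6, 2.0], 0.097]
 [[18.0, -1.1, 2.0], 0.097]
 [[17.8, -2.8, 2.0], 0.097]
 [[17.4, -4.5, 2.0], 0.097]
 [[16.9, -6.2, 2.0], 0.097]
6
 rows:
 [[22.2, 12.7, 3.3], 0.093]
 [[23.3, 10.6, 3.3], 0.093]
 [[24.2, 8.4, 3.3], 0.093]
 [[24.8, 6.1, 3.3], 0.093]
 [[25.3, 3.8, 3.3], 0.093]
 [[25.5, 1.4, 3.3], 0.093]
5 x [[0.0, 0.0, 17.8], -0.0]
```

Call:
servo_tool([
  [100,[17,5.8,2],[0,0,0.097]],
  [100,[17.5,4.1,2],[0,0,0.097]],
  [100,[17.8,2.4,2],[0,0,0.097]],
  [100,[18,0.6,2],[0,0,0.097]],
  [100,[18,-1.1,2],[0,0,0.097]],
  [100,[17.8,-2.8,2],[0,0,0.097]],
  [100,[17.4,-4.5,2],[0,0,0.097]],
  [100,[16.9,-6.2,2],[0,0,0.097]],
  [100,[22.2,12.7,3.3],[0,0,0.093]],
  [100,[23.3,10.6,3.3],[0,0,0.093]],
])

```text
time_s: 19.5
ee_pos: [482.0, 88.6, 94.0]
ee_rot: [180.0, 0.0, 129.0]
force: [0.0, -0.3, 0.4]
gripper_width: 55.1
gripper_force: 0.0
```

Call:
servo_tool([
  [100,[24.2,8.4,3.3],[0,0,0.093]],
  [100,[24.8,6.1,3.3],[0,0,0.093]],
  [100,[25.3,3.8,3.3],[0,0,0.093]],
  [100,[25.5,1.4,3.3],[0,0,0.093]],
  [100,[0,0,0],[0,0,0]],
  [100,[0,0,20],[0,0,0]],
  [100,[0,0,20],[0,0,0]],
  [100,[0,0,0],[0,0,0]],
  [100,[0,0,0],[0,0,0]],
  [100,[0,0,0],[0,0,0]],
])

```text
time_s: 20.5
ee_pos: [448.3, 184.4, 41.5]
ee_rot: [179.9, 0.0, 107.9]
force: [0.3, -0.6, 0.6]
gripper_width: 55.4
gripper_force: 0.0
```

Run:
```python
from h import *
plan((447,184,-9,108,4))
f=cams.grab_frame("scene"); c=cloud(f)
for r in outline_of(f,"marker_mid"):
    m=r["pixels"]&(f["z_map"]>0); print(round(r["confidence"],2),np.round(np.median(c[m],0)))
```

```text
now 20.5 [448.3 184.4  41.5] [179.9   0.  107.9] w 55.4
4
 rows:
 [[0.0, -0.3, 12.6], -0.0]
 [[0.0, -0.3, 12.6], -0.0]
 [[0.0, -0.3, 12.6], -0.0]
 [[0.0, -0.3, 12.6], -0.0]
0.95 [574. 194.  16.]
0.82 [317. 368.  16.]
0.68 [664. 401.  17.]
0.66 [449. 198.  15.]
```

Call:
servo_tool([
  [100,[0,-0.2,13],[0,0,0]],
  [100,[0,-0.2,13],[0,0,0]],
  [100,[0,0,13],[0,0,0]],
  [100,[0,0,11],[0,0,0]],
  [255,[0,0,0],[0,0,0]],
  [255,[0,0,0],[0,0,0]],
  [255,[0,0,0],[0,0,0]],
  [255,[0,0,0],[0,0,0]],
  [255,[0,0,0],[0,0,0]],
  [255,[0,0,0],[0,0,0]],
], squeeze=20)

```text
time_s: 21.6
ee_pos: [447.4, 184.5, -9.0]
ee_rot: [179.9, 0.0, 107.9]
force: [-0.4, 0.2, 2.5]
gripper_width: 22.0
gripper_force: 20.0
```

Call:
servo_tool([
  [255,[0,0,0],[0,0,0]],
  [255,[0,0,0],[0,0,0]],
  [255,[0,0,-10],[0,0,0]],
  [255,[0,0,-40],[0,0,0]],
  [255,[0,0,-40],[0,0,0]],
  [255,[0,0,-20],[0,0,0]],
  [255,[0,0,0],[0,0,0]],
  [255,[0,0,0],[0,0,0]],
  [255,[0,0,0],[0,0,0]],
  [255,[0,0,0],[0,0,0]],
])

```text
time_s: 22.6
ee_pos: [445.9, 183.9, 99.1]
ee_rot: [-179.8, 0.0, 107.9]
force: [0.0, 0.5, -0.4]
gripper_width: 22.1
gripper_force: 20.0
```

Run:
```python
from h import *
f=cams.grab_frame("scene"); c=cloud(f)
for r in outline_of(f,"marker_mid"):
    m=r["pixels"]&(f["z_map"]>0); print(round(r["confidence"],2),np.round(np.median(c[m],0)))
plan((500,40,105,150,7),(638,27,105,184.5,7))
```

```text
0.84 [665. 401.  17.]
0.64 [318. 369.  16.]
0.6 [576. 189.  16.]
0.51 [440. 216. 124.]
now 22.7 [446.3 184.1  99.4] [-179.9    0.   107.9] w 21.7
7
 rows:
 [[-21.9, 1.0, -0.8], -0.105]
 [[-21.9, -1.3, -0.8], -0.105]
 [[-21.7, -3.6, -0.8], -0.105]
 [[-21.2, -5.9, -0.8], -0.105]
 [[-20.4, -8.1, -0.8], -0.105]
 [[-19.5, -10.2, -0.8], -0.105]
 [[-18.3, -12.1, -0.8], -0.105]
7
 rows:
 [[-18.0, 8.2, -0.0], -0.086]
 [[-18.6, 6.7, -0.0], -0.086]
 [[-19.1, 5.0, -0.0], -0.086]
 [[-19.5, 3.4, -0.0], -0.086]
 [[-19.7, 1.7, -0.0], -0.086]
 [[-19.8, -0.0, -0.0], -0.086]
 [[-19.7, -1.7, -0.0], -0.086]
```

Call:
servo_tool([
  [255,[-21.9,1,-0.8],[0,0,-0.105]],
  [255,[-21.9,-1.3,-0.8],[0,0,-0.105]],
  [255,[-21.7,-3.6,-0.8],[0,0,-0.105]],
  [255,[-21.2,-5.9,-0.8],[0,0,-0.105]],
  [255,[-20.4,-8.1,-0.8],[0,0,-0.105]],
  [255,[-19.5,-10.2,-0.8],[0,0,-0.105]],
  [255,[-18.3,-12.1,-0.8],[0,0,-0.105]],
  [255,[-18,8.2,0],[0,0,-0.086]],
  [255,[-18.6,6.7,0],[0,0,-0.086]],
  [255,[-19.1,5,0],[0,0,-0.086]],
])

```text
time_s: 23.7
ee_pos: [560.2, 34.3, 105.4]
ee_rot: [-180.0, -0.1, 165.0]
force: [0.3, -0.2, -0.2]
gripper_width: 21.9
gripper_force: 20.0
```

Call:
servo_tool([
  [255,[-19.5,3.4,0],[0,0,-0.086]],
  [255,[-19.7,1.7,0],[0,0,-0.086]],
  [255,[-19.8,0,0],[0,0,-0.086]],
  [255,[-19.7,-3,0],[0,0,-0.086]],
  [255,[0,0,0],[0,0,0]],
  [255,[0,0,15],[0,0,0]],
  [255,[0,0,10],[0,0,0]],
  [255,[0,0,0],[0,0,0]],
  [255,[0,0,0],[0,0,0]],
  [255,[0,0,0],[0,0,0]],
])

```text
time_s: 24.7
ee_pos: [638.7, 26.2, 81.8]
ee_rot: [-180.0, 0.1, -175.5]
force: [-0.8, 0.7, 0.1]
gripper_width: 22.1
gripper_force: 20.0
```

Run:
```python
from h import *
plan((638,25.5,28,184.5,4))
```

```text
now 24.7 [638.7  26.2  81.8] [-1.800e+02  1.000e-01 -1.755e+02] w 22.1
4
 rows:
 [[0.2, -0.2, 13.4], 0.0]
 [[0.2, -0.2, 13.4], 0.0]
 [[0.2, -0.2, 13.4], 0.0]
 [[0.2, -0.2, 13.4], 0.0]
```

Call:
servo_tool([
  [255,[0,-0.2,13.5],[0,0,0]],
  [255,[0,-0.2,13.5],[0,0,0]],
  [255,[0,0,13.5],[0,0,0]],
  [255,[0,0,13],[0,0,0]],
  [255,[0,0,0],[0,0,0]],
  [180,[0,0,0],[0,0,0]],
  [180,[0,0,0],[0,0,0]],
  [180,[0,0,0],[0,0,0]],
  [180,[0,0,-10],[0,0,0]],
  [180,[0,0,-40],[0,0,0]],
])

```text
time_s: 25.7
ee_pos: [635.4, 25.5, 74.8]
ee_rot: [180.0, -0.5, -175.5]
force: [1.2, 0.2, -0.6]
gripper_width: 26.5
gripper_force: 0.0
```

Call:
servo_tool([
  [120,[0,20,-20],[0,0,0]],
  [120,[0,30,-20],[0,0,0]],
  [120,[0,0,0],[0,0,0]],
  [120,[0,0,0],[0,0,0]],
  [120,[0,0,0],[0,0,0]],
  [120,[0,0,0],[0,0,0]],
  [120,[0,0,0],[0,0,0]],
  [120,[0,0,0],[0,0,0]],
  [120,[0,0,0],[0,0,0]],
  [120,[0,0,0],[0,0,0]],
])

```text
time_s: 26.7
ee_pos: [634.6, 75.4, 117.5]
ee_rot: [-180.0, -0.0, -175.5]
force: [-0.1, -0.6, -0.5]
gripper_width: 48.2
gripper_force: 0.0
```

```bash
cat >> h.py <<'E'
def lids(frames):
    out=[]
    for f in frames:
        c=cloud(f)
        m=((c[...,0]>300)&(c[...,0]<760)&(c[...,1]>-480)&(c[...,1]<-135)&(c[...,2]>9)&(c[...,2]<30)).astype(np.uint8)
        n,l,st,ce=cv2.connectedComponentsWithStats(m)
        for i in range(1,n):
            if st[i,4]<300: continue
            p=c[l==i]; q=p[(p[:,2]>14)&(p[:,2]<22)]; r=cv2.minAreaRect(q[:,:2].astype(np.float32)); h=rect(f,r[0],45,36,60)
            print(f["shot"],"plate",np.round(r[0],1),np.round(r[1],1),round(r[2],1),"handle",(np.round(h[0][0],1),np.round(h[0][1],1),round(h[0][2],1)) if h else None)
E
python3 - <<'E'
from h import *
fs=[cams.grab_frame(n) for n in("scene","top")]
a=fs[0]["color"][180:310,180:340,::-1]; cv2.imwrite("pics/box2.png",cv2.resize(a,(640,520)))
lids(fs)
for f in fs:
    for t in("marker_mid","stapler_mid"):
        for r in outline_of(f,t):
            m=r["pixels"]&(f["z_map"]>0); print(t,round(r["confidence"],2),np.round(np.percentile(cloud(f)[m],[2,50,98],axis=0)).tolist())
plan((622,-212,120,182,8))
E
```

```text
21 plate [ 534.1 -378.2] [116.5 136.5] 89.5 handle (array([ 534. , -376.5]), array([22.9, 59.3]), 87.5)
21 plate [ 425.2 -206.4] [113.3 114.5] 14.5 handle (array([ 432. , -202.3]), array([49.5, 15.3]), 18.5)
21 plate [ 633.  -211.7] [118.1 116.8] 2.9 handle (array([ 623.9, -211.1]), array([59., 20.]), 3.8)
22 plate [ 719.2 -387.4] [89.1 78.8] 89.5 handle None
22 plate [ 621.4 -215.3] [136.4 110.6] 3.3 handle (array([ 620.7, -214.2]), array([58.1, 15.3]), 1.7)
22 plate [ 533.1 -380.7] [110.  137.3] 89.2 handle (array([ 533. , -380.9]), array([16.3, 60.3]), 88.3)
22 plate [ 437.3 -207.4] [136.  111.1] 14.1 handle (array([ 436.6, -207.3]), array([59. , 16.9]), 14.0)
marker_mid 0.81 [[294.0, 321.0, 0.0], [317.0, 366.0, 16.0], [333.0, 406.0, 20.0]]
marker_mid 0.7 [[552.0, 148.0, 4.0], [575.0, 191.0, 16.0], [595.0, 229.0, 21.0]]
stapler_mid 0.65 [[603.0, -5.0, 22.0], [643.0, 12.0, 34.0], [678.0, 58.0, 70.0]]
marker_mid 0.69 [[622.0, 365.0, -2.0], [655.0, 393.0, 16.0], [693.0, 421.0, 21.0]]
stapler_mid 0.66 [[367.0, -265.0, 1.0], [435.0, -204.0, 19.0], [504.0, -147.0, 45.0]]
now 27.0 [634.6  75.6 117.7] [-180.     0.  -175.5] w 48.0
8
 rows:
 [[4.4, -35.7, -0.3], 0.006]
 [[4.2, -35.7, -0.3], 0.006]
 [[4.0, -35.8, -0.3], 0.006]
 [[3.8, -35.8, -0.3], 0.006]
 [[3.6, -35.8, -0.3], 0.006]
 [[3.4, -35.8, -0.3], 0.006]
 [[3.2, -35.8, -0.3], 0.006]
 [[3.0, -35.9, -0.3], 0.006]
```

View pics/box2.png

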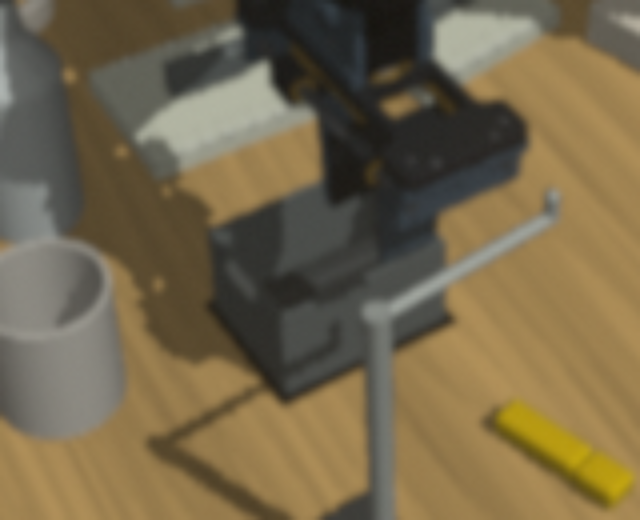

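Call:
servo_tool([
  [120,[4.4,-35.7,0],[0,0,0.004]],
  [120,[4.2,-35.7,0],[0,0,0.004]],
  [120,[4,-35.8,0],[0,0,0.004]],
  [120,[3.8,-35.8,0],[0,0,0.004]],
  [120,[3.6,-35.8,0],[0,0,0.004]],
  [120,[3.4,-35.8,0],[0,0,0.004]],
  [120,[3.2,-35.8,0],[0,0,0.004]],
  [120,[3,-36.5,0],[0,0,0.004]],
  [120,[0,0,30],[0,0,0]],
  [120,[0,0,30],[0,0,0]],
])

```text
time_s: 28.0
ee_pos: [624.4, -214.5, 58.0]
ee_rot: [-179.9, 0.2, -177.4]
force: [0.2, 1.2, 0.4]
gripper_width: 48.3
gripper_force: 0.0
```

Call:
servo_tool([
  [120,[0,0,0],[0,0,0]],
  [120,[0,0,0],[0,0,0]],
  [120,[0,0,0],[0,0,0]],
  [120,[0,0,0],[0,0,0]],
  [120,[0,0,0],[0,0,0]],
  [120,[0,0,0],[0,0,0]],
  [120,[0,0,0],[0,0,0]],
  [120,[0,0,0],[0,0,0]],
  [120,[0,0,0],[0,0,0]],
  [120,[0,0,0],[0,0,0]],
])

```text
time_s: 29.0
ee_pos: [623.7, -212.7, 57.6]
ee_rot: [-180.0, -0.0, -177.3]
force: [-0.5, -1.3, -0.0]
gripper_width: 48.4
gripper_force: 0.0
```

Run:
```python
from h import *
lids([cams.grab_frame("top")])
plan((622,-212.7,8,182.8,4))
# tub fit: outside rect from both cameras using initial frames
for n in("scene","top"):
    c=np.load(n+"0.npz")["c"]
    a=np.radians(4.5); d=c-[639.1,12.5,0]; u=d[...,0]*np.cos(a)+d[...,1]*np.sin(a); v=-d[...,0]*np.sin(a)+d[...,1]*np.cos(a)
    m=(abs(u)<75)&(abs(v)<60)&(c[...,2]>66)&(c[...,2]<75)
    print(n,m.sum(),"u",np.round(np.percentile(u[m],[0,1,3,97,99,100]),1),"v",np.round(np.percentile(v[m],[0,1,3,97,99,100]),1))
    for s,lab in((1,"+y wall"),(-1,"-y wall")):
        k=m&(s*v>36)&(abs(u)<50); print(lab,k.sum(),"v med",np.round(np.median(v[k]),1),"slope",np.round(np.degrees(np.polyfit(u[k],v[k],1)[0]),2) if k.sum()>10 else '')
        k=m&(s*u>50)&(abs(v)<38); print(lab.replace('y','x'),k.sum(),"u med",np.round(np.median(u[k]),1),"slope",np.round(-np.degrees(np.polyfit(v[k],u[k],1)[0]),2) if k.sum()>10 else '')
```

```text
23 plate [ 532.9 -392.3] [ 87.6 135.7] 89.1 handle (array([ 532.9, -381. ]), array([60.3, 16.8]), 1.4)
now 29.05 [ 623.7 -212.7   57.6] [-180.    -0.  -177.3] w 48.0
4
 rows:
 [[0.4, 0.0, 12.4], -0.0]
 [[0.4, 0.0, 12.4], -0.0]
 [[0.4, 0.0, 12.4], -0.0]
 [[0.4, 0.0, 12.4], -0.0]
scene 328 u [-60.2 -58.5 -57.3  59.7  61.2  63.2] v [-46.2 -45.  -43.7  47.6  48.4  49.9]
+y wall 94 v med 45.9 slope 0.23
+x wall 68 u med 57.7 slope 0.47
-y wall 77 v med -40.5 slope 0.82
-x wall 54 u med -55.2 slope 0.27
top 205 u [-62.1 -62.1 -60.1  57.   59.8  60.3] v [-46.5 -46.4 -46.1  42.6  42.8  42.8]
+y wall 49 v med 42.1 slope 0.54
+x wall 49 u med 55.4 slope -0.09
-y wall 42 v med -45.0 slope 0.41
-x wall 43 u med -57.6 slope -0.28
```

Call:
servo_tool([
  [120,[0.4,0,13],[0,0,0]],
  [120,[0.4,0,13],[0,0,0]],
  [120,[0.4,0,12],[0,0,0]],
  [120,[0.4,0,12],[0,0,0]],
  [255,[0,0,0],[0,0,0]],
  [255,[0,0,0],[0,0,0]],
  [255,[0,0,0],[0,0,0]],
  [255,[0,0,0],[0,0,0]],
  [255,[0,0,0],[0,0,0]],
  [255,[0,0,0],[0,0,0]],
], squeeze=40)

```text
time_s: 30.05
ee_pos: [622.6, -213.0, 8.4]
ee_rot: [-180.0, 0.1, -177.3]
force: [0.7, 0.0, 2.5]
gripper_width: 15.8
gripper_force: 40.0
```

Call:
servo_tool([
  [255,[0,0,0],[0,0,0]],
  [255,[0,0,0],[0,0,0]],
  [255,[0,0,-10],[0,0,0]],
  [255,[0,0,-40],[0,0,0]],
  [255,[0,0,-50],[0,0,0]],
  [255,[0,0,-20],[0,0,0]],
  [255,[0,0,0],[0,0,0]],
  [255,[0,0,0],[0,0,0]],
  [255,[0,0,0],[0,0,0]],
  [255,[0,0,0],[0,0,0]],
])

```text
time_s: 31.05
ee_pos: [621.0, -212.3, 125.4]
ee_rot: [179.9, -0.2, -177.3]
force: [0.8, 0.6, -0.9]
gripper_width: 15.4
gripper_force: 40.0
```

```bash
cat >> h.py <<'E'
def held():
    """held lid plate relative to the TCP, per camera, in world axes (plate height ~ z_rep+9)"""
    s=state(); e=s["ee_pos"]
    for n in("scene","top"):
        f=cams.grab_frame(n); r=rect(f,e[:2],95,e[2]-6,e[2]+13)
        if r: print(n,"plate-TCP",np.round(np.array(r[0][0])-e[:2],1),np.round(r[0][1],1),round(r[0][2],1),"zmed",round(r[2]-e[2],1),"n",r[1])
E
python3 - <<'E'
from h import *
held(); plan((639.5,13,130,184.8,8))
E
```

```text
scene plate-TCP [0.3 3. ] [137.2 114.7] 2.7 zmed 9.2 n 1167
top plate-TCP [-1.1 41.7] [ 17.3 141.3] 78.8 zmed 9.5 n 83
now 31.15 [ 621.5 -212.5  126. ] [ 179.9   -0.2 -177.3] w 16.1
8
 rows:
 [[-3.6, 28.1, -0.5], -0.005]
 [[-3.7, 28.0, -0.5], -0.005]
 [[-3.8, 28.0, -0.5], -0.005]
 [[-4.0, 28.0, -0.5], -0.005]
 [[-4.1, 28.0, -0.5], -0.005]
 [[-4.2, 28.0, -0.5], -0.005]
 [[-4.4, 27.9, -0.5], -0.005]
 [[-4.5, 27.9, -0.5], -0.005]
```

Call:
servo_tool([
  [255,[-3.6,28.1,-0.5],[0,0,-0.0045]],
  [255,[-3.7,28,-0.5],[0,0,-0.0045]],
  [255,[-3.8,28,-0.5],[0,0,-0.0045]],
  [255,[-4,28,-0.5],[0,0,-0.0045]],
  [255,[-4.1,28,-0.5],[0,0,-0.0045]],
  [255,[-4.2,28,-0.5],[0,0,-0.0045]],
  [255,[-4.4,27.9,-0.5],[0,0,-0.0045]],
  [255,[-4.5,27.9,-0.5],[0,0,-0.0045]],
  [255,[0,0,15],[0,0,0]],
  [255,[0,0,15],[0,0,0]],
])

```text
time_s: 32.15
ee_pos: [640.5, 13.9, 101.1]
ee_rot: [-180.0, 0.0, -175.1]
force: [-0.5, 0.2, -1.0]
gripper_width: 15.9
gripper_force: 40.0
```

Call:
servo_tool([
  [255,[0,0,5],[0,0,0]],
  [255,[0,0,5],[0,0,0]],
  [255,[0,0,0],[0,0,0]],
  [255,[0,0,0],[0,0,0]],
  [255,[0,0,0],[0,0,0]],
  [255,[0,0,0],[0,0,0]],
  [255,[0,0,0],[0,0,0]],
  [255,[0,0,0],[0,0,0]],
  [255,[0,0,0],[0,0,0]],
  [255,[0,0,0],[0,0,0]],
])

```text
time_s: 33.15
ee_pos: [640.3, 12.8, 91.7]
ee_rot: [-180.0, 0.0, -175.2]
force: [-1.4, 0.5, -0.5]
gripper_width: 15.6
gripper_force: 40.0
```

Run:
```python
from h import *
held(); plan((639.7,12.6,82,184.8,2))
```

```text
scene plate-TCP [0.6 2.3] [137.4 113.7] 4.8 zmed 9.3 n 1489
top plate-TCP [40.1 46.9] [23.3 20.1] 10.0 zmed 8.6 n 46
now 33.25 [640.3  12.7  91.6] [-180.    -0.  -175.2] w 16.1
2
 rows:
 [[0.3, -0.0, 4.8], -0.0]
 [[0.3, -0.0, 4.8], -0.0]
```

Call:
servo_tool([
  [255,[0.3,0,5],[0,0,0]],
  [255,[0.3,0,5],[0,0,0]],
  [255,[0,0,1],[0,0,0]],
  [255,[0,0,1],[0,0,0]],
  [255,[0,0,1],[0,0,0]],
  [255,[0,0,1],[0,0,0]],
  [255,[0,0,0.5],[0,0,0]],
  [255,[0,0,0],[0,0,0]],
  [255,[0,0,0],[0,0,0]],
  [255,[0,0,0],[0,0,0]],
])

```text
time_s: 34.25
ee_pos: [639.8, 12.7, 77.2]
ee_rot: [-180.0, 0.0, -175.2]
force: [-0.0, -0.8, -0.3]
gripper_width: 15.9
gripper_force: 40.0
```

Call:
servo_tool([
  [255,[0,0,1],[0,0,0]],
  [255,[0,0,1],[0,0,0]],
  [255,[0,0,1],[0,0,0]],
  [255,[0,0,0],[0,0,0]],
  [255,[0,0,0],[0,0,0]],
  [255,[0,0,0],[0,0,0]],
  [255,[0,0,0],[0,0,0]],
  [255,[0,0,0],[0,0,0]],
  [255,[0,0,0],[0,0,0]],
  [255,[0,0,0],[0,0,0]],
])

```text
time_s: 35.25
ee_pos: [639.9, 12.7, 74.3]
ee_rot: [-180.0, 0.0, -175.2]
force: [-1.7, 0.1, 4.5]
gripper_width: 15.7
gripper_force: 40.0
```

Call:
servo_tool([
  [255,[0,0,1],[0,0,0]],
  [255,[0,0,1],[0,0,0]],
  [255,[0,0,1],[0,0,0]],
  [255,[0,0,0],[0,0,0]],
  [255,[0,0,0],[0,0,0]],
  [255,[0,0,0],[0,0,0]],
  [255,[0,0,0],[0,0,0]],
  [255,[0,0,0],[0,0,0]],
  [255,[0,0,0],[0,0,0]],
  [255,[0,0,0],[0,0,0]],
])

```text
time_s: 36.25
ee_pos: [639.4, 12.7, 70.8]
ee_rot: [-180.0, -0.0, -175.2]
force: [-0.6, 0.5, -2.5]
gripper_width: 15.6
gripper_force: 40.0
```

Run:
```python
from h import *
held(); s=state(); print(s["ee_pos"],s["force"],s["gripper_width"])
```

```text
scene plate-TCP [0.9 1.8] [136.5 116.5] 5.1 zmed 9.4 n 1467
top plate-TCP [43.3 48.1] [13.9 18.1] 3.0 zmed 9.2 n 26
[639.48504743  12.71137677  70.89027264] [-0.99722953 -0.4818844  -2.74129576] 15.38495559719498
```

Call:
servo_tool([
  [255,[0,0,2],[0,0,0]],
  [255,[0,0,2],[0,0,0]],
  [255,[0,0,1],[0,0,0]],
  [255,[0,0,1],[0,0,0]],
  [255,[0,0,1],[0,0,0]],
  [255,[0,0,1],[0,0,0]],
  [255,[0,0,0],[0,0,0]],
  [255,[0,0,0],[0,0,0]],
  [255,[0,0,0],[0,0,0]],
  [255,[0,0,0],[0,0,0]],
])

```text
time_s: 37.35
ee_pos: [640.2, 12.7, 64.3]
ee_rot: [-180.0, 0.1, -175.2]
force: [-2.8, -0.7, 5.1]
gripper_width: 16.0
gripper_force: 40.0
```

Call:
servo_tool([
  [255,[0,0,1],[0,0,0]],
  [255,[0,0,1],[0,0,0]],
  [255,[0,0,0],[0,0,0]],
  [255,[0,0,0],[0,0,0]],
  [255,[0,0,0],[0,0,0]],
  [255,[0,0,0],[0,0,0]],
  [255,[0,0,0],[0,0,0]],
  [255,[0,0,0],[0,0,0]],
  [255,[0,0,0],[0,0,0]],
  [255,[0,0,0],[0,0,0]],
])

```text
time_s: 38.35
ee_pos: [640.2, 12.7, 64.3]
ee_rot: [-180.0, 0.1, -175.2]
force: [-4.8, -0.1, 14.9]
gripper_width: 15.5
gripper_force: 40.0
```

Call:
servo_tool([
  [255,[0,0,1.5],[0,0,0]],
  [255,[0,0,0],[0,0,0]],
  [255,[0,0,0],[0,0,0]],
  [255,[0,0,-3],[0,0,0]],
  [120,[0,0,-1],[0,0,0]],
  [120,[0,0,0],[0,0,0]],
  [120,[0,0,0],[0,0,0]],
  [120,[0,0,0],[0,0,0]],
  [120,[0,0,0],[0,0,0]],
  [120,[0,0,0],[0,0,0]],
])

```text
time_s: 39.35
ee_pos: [639.7, 12.7, 63.4]
ee_rot: [-180.0, -0.0, -175.2]
force: [0.3, -0.2, 0.4]
gripper_width: 48.6
gripper_force: 0.0
```

Call:
servo_tool([
  [120,[0,0,-10],[0,0,0]],
  [120,[0,0,-40],[0,0,0]],
  [120,[0,0,-30],[0,0,0]],
  [120,[40,0,-20],[0,0,0]],
  [120,[40,0,0],[0,0,0]],
  [120,[40,0,0],[0,0,0]],
  [120,[40,0,0],[0,0,0]],
  [120,[0,0,0],[0,0,0]],
  [120,[0,0,0],[0,0,0]],
  [120,[0,0,0],[0,0,0]],
])

```text
time_s: 40.35
ee_pos: [481.8, -0.6, 164.4]
ee_rot: [-180.0, 0.1, -175.2]
force: [-0.2, 0.7, 0.7]
gripper_width: 48.2
gripper_force: 0.0
```

Run:
```python
from h import *
s=state(); print(np.round(s["ee_pos"],1))
for n in("scene","top"):
    f=cams.grab_frame(n); r=rect(f,(640,13),75,66,80)
    if r:
        p=r[3]; p=p[np.hypot(*(p[:,:2]-[640,13]).T)<60]; A=np.c_[p[:,:2]-[640,13],np.ones(len(p))]; q=np.linalg.lstsq(A,p[:,2],rcond=None)[0]
        print(n,"plate",np.round(r[0][0],1),np.round(r[0][1],1),round(r[0][2],1),"z",round(q[2],1),"tilt deg",np.round(np.degrees(q[:2]),2))
    h=rect(f,(640,13),45,88,110)
    if h: print("handle",np.round(h[0][0],1),np.round(h[0][1],1),"ztop",np.round(h[2],1))
    for r in outline_of(f,"medium_eye"):
        p=cloud(f)[r["pixels"]&(f["z_map"]>0)]; print(n,"eye",round(r["confidence"],2),np.round(r["at"]),np.round(np.percentile(p,[2,50,98],axis=0)).tolist())
    if n=="scene":
        cv2.imwrite("pics/lid.png",cv2.resize(f["color"][180:310,180:340,::-1],(640,520)))
```

```text
[481.8  -0.6 164.4]
scene plate [640.8  11.9] [137.8 113.8] 4.5 z 74.4 tilt deg [ 0.04 -0.51]
handle [640.7  12.8] [59.7 20.9] ztop 98.7
scene eye 0.58 [414. 312.] [[469.0, 331.0, 51.0], [477.0, 380.0, 97.0], [484.0, 423.0, 159.0]]
top plate [677.8  11.5] [ 62.2 111.7] 0.2 z 74.3 tilt deg [-0.   -0.38]
handle [654.5  10.5] [29.7 14.4] ztop 99.8
top eye 0.63 [150. 232.] [[464.0, 326.0, 7.0], [471.0, 368.0, 111.0], [501.0, 423.0, 160.0]]
```

View pics/lid.png

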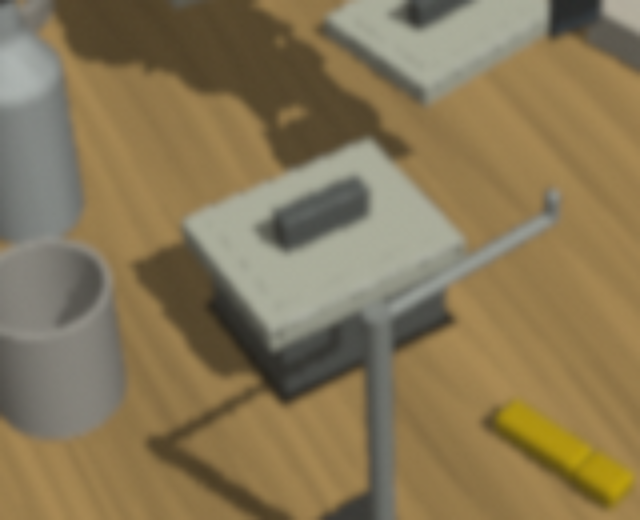

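Run:
```python
from h import *
a=np.radians(-8.75); ux=np.array([np.cos(a),np.sin(a)]); uy=np.array([-np.sin(a),np.cos(a)])
def rep(c,lab,x0,x1,bands):
    v=c[...,:2]@ux; w=c[...,:2]@uy
    for z0,z1 in bands:
        m=(v>x0)&(v<x1)&(w>375)&(w<510)&(c[...,2]>z0)&(c[...,2]<z1)
        if m.sum()>4: print(lab,z0,z1,m.sum(),"across",np.round(np.percentile(v[m],[3,50,97]),1),"along",np.round(np.percentile(w[m],[0,2,98,100]),1))
for n in("scene","top"):
    c=cloud(cams.grab_frame(n))
    rep(c,n+" med",390,430,((60,110),(118,150),(150,170)))
    rep(c,n+" small",335,375,((60,85),(93,125),(125,145)))
    c0=np.load(n+"0.npz")["c"]
    b=np.radians(10.3); d=c0-[650,204,0]; u=d[...,0]*np.cos(b)+d[...,1]*np.sin(b); v=-d[...,0]*np.sin(b)+d[...,1]*np.cos(b)
    m=(abs(v)<14)&(abs(u)<90)&(c0[...,2]>218)&(c0[...,2]<230); print(n,"rod v",np.round(np.median(v[m]),1),"u",np.round(np.percentile(u[m],[0,2,98,100]),1), "v by u",[np.round(np.median(v[m&(u>k)&(u<k+30)]),1) for k in(-60,-30,0,30)], "ztop",np.round(np.percentile(c0[...,2][m],[50,90]),1))
    m=(abs(v)<14)&(abs(u)<90)&(c0[...,2]>100)&(c0[...,2]<200); print("post",m.sum(),np.round(np.percentile(u[m],[3,50,97]),1),np.round(np.percentile(v[m],[3,97]),1))
```

```text
scene med 60 110 531 across [411.6 414.  416.9] along [396.6 398.7 491.8 492.8]
scene med 118 150 98 across [407.7 413.9 417.2] along [424.  425.3 465.4 465.8]
scene med 150 170 107 across [408.7 413.9 416.5] along [424.7 425.2 464.  465.2]
scene small 60 85 193 across [356.  359.5 362.5] along [415.2 416.8 485.6 486.3]
scene small 93 125 93 across [352.8 359.  361.1] along [428.6 430.6 471.1 471.4]
scene small 125 145 103 across [353.4 359.3 361.8] along [431.4 432.7 471.1 471.8]
scene rod v 2.4 u [-55.5 -53.3  61.5  63.6] v by u [np.float64(2.8), np.float64(2.2), np.float64(2.0), np.float64(2.3)] ztop [223.1 225.1]
post 227 [51.4 60.2 63.2] [-2.6  7.7]
top med 60 110 59 across [405.7 407.8 412.6] along [392.4 392.7 485.5 487.9]
top med 118 150 17 across [406.8 409.7 414.1] along [420.1 420.2 469.8 475.7]
top med 150 170 48 across [406.8 410.5 414.2] along [421.1 421.7 458.7 460.6]
top small 60 85 16 across [350.7 353.4 359.4] along [410.5 410.8 474.5 482.2]
top small 93 125 16 across [351.7 354.8 359.6] along [426.1 426.1 461.3 461.7]
top small 125 145 47 across [351.7 355.4 359.2] along [426.4 426.5 465.3 465.9]
top rod v -3.1 u [-59.6 -56.4  58.3  60.3] v by u [np.float64(-3.2), np.float64(-2.7), np.float64(-2.9), np.float64(-3.6)] ztop [223.1 225.7]
post 58 [46.3 48.5 54.7] [-9.6  2. ]
```

Run:
```python
from h import *
plan((474.1,375.1,185,171.25,9))
```

```text
now 40.65 [480.8  -0.6 163.4] [-180.    -0.  -175.2] w 48.1
9
 rows:
 [[-2.7, 41.7, -2.4], 0.026]
 [[-1.6, 41.7, -2.4], 0.026]
 [[-0.5, 41.7, -2.4], 0.026]
 [[0.5, 41.7, -2.4], 0.026]
 [[1.6, 41.7, -2.4], 0.026]
 [[2.7, 41.7, -2.4], 0.026]
 [[3.8, 41.6, -2.4], 0.026]
 [[4.9, 41.5, -2.4], 0.026]
 [[6.0, 41.3, -2.4], 0.026]
```

Call:
servo_tool([
  [70,[-2.7,41.7,-2.4],[0,0,0.026]],
  [70,[-1.6,41.7,-2.4],[0,0,0.026]],
  [70,[-0.5,41.7,-2.4],[0,0,0.026]],
  [70,[0.5,41.7,-2.4],[0,0,0.026]],
  [70,[1.6,41.7,-2.4],[0,0,0.026]],
  [70,[2.7,41.7,-2.4],[0,0,0.026]],
  [70,[3.8,41.6,-2.4],[0,0,0.026]],
  [70,[4.9,41.5,-2.4],[0,0,0.026]],
  [70,[6,41.3,-2.4],[0,0,0.026]],
  [70,[0,0,0],[0,0,0]],
])

```text
time_s: 41.65
ee_pos: [473.3, 380.1, 184.7]
ee_rot: [179.9, 0.0, 171.6]
force: [0.0, -0.8, -0.1]
gripper_width: 65.9
gripper_force: 0.0
```

Call:
servo_tool([
  [70,[0,0,0],[0,0,0]],
  [70,[0,0,0],[0,0,0]],
  [70,[0,0,15],[0,0,0]],
  [70,[0,0,0],[0,0,0]],
  [70,[0,0,0],[0,0,0]],
  [70,[0,0,0],[0,0,0]],
  [70,[0,0,0],[0,0,0]],
  [70,[0,0,0],[0,0,0]],
  [70,[0,0,0],[0,0,0]],
  [70,[0,0,0],[0,0,0]],
])

```text
time_s: 42.65
ee_pos: [473.4, 375.1, 170.3]
ee_rot: [180.0, 0.0, 171.4]
force: [-0.0, -0.8, 0.1]
gripper_width: 66.2
gripper_force: 0.0
```

Run:
```python
from h import *
plan((474.1,375.1,105,171.25,4))
a=cams.grab_frame("scene")["color"][190:370,320:500,::-1]; b=cams.grab_frame("top")["color"][170:290,100:220,::-1]
cv2.imwrite("pics/eye1.png",np.hstack([cv2.resize(a,(400,400)),cv2.resize(b,(400,400))]))
```

```text
now 42.65 [473.4 375.1 170.3] [180.    0.  171.4] w 66.2
4
 rows:
 [[-0.2, 0.0, 16.3], 0.0]
 [[-0.2, 0.0, 16.3], 0.0]
 [[-0.2, 0.0, 16.3], 0.0]
 [[-0.2, 0.0, 16.3], 0.0]
```

View pics/eye1.png

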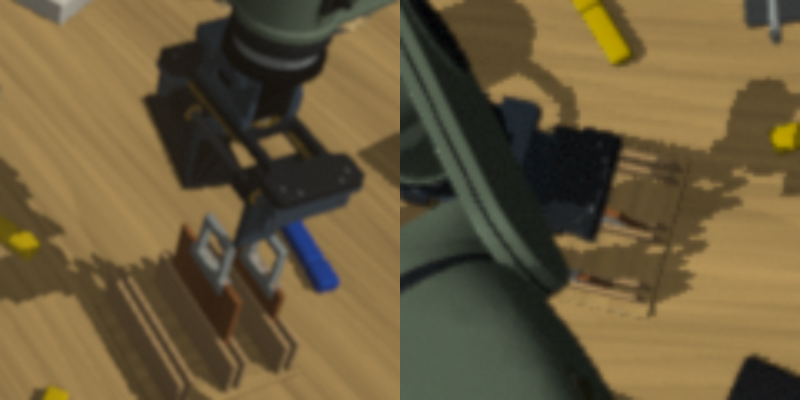

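Call:
servo_tool([
  [70,[0,0,15],[0,0,0]],
  [70,[0,0,15],[0,0,0]],
  [70,[0,0,15],[0,0,0]],
  [70,[0,0,15],[0,0,0]],
  [70,[0,0,5],[0,0,0]],
  [70,[0,0,0],[0,0,0]],
  [255,[0,0,0],[0,0,0]],
  [255,[0,0,0],[0,0,0]],
  [255,[0,0,0],[0,0,0]],
  [255,[0,0,0],[0,0,0]],
], squeeze=30)

```text
time_s: 43.75
ee_pos: [473.6, 375.3, 105.8]
ee_rot: [180.0, 0.0, 171.4]
force: [0.3, -0.5, 1.3]
gripper_width: 40.0
gripper_force: 30.0
```

Call:
servo_tool([
  [255,[0,0,0],[0,0,0]],
  [255,[0,0,0],[0,0,0]],
  [255,[0,0,0],[0,0,0]],
  [255,[0,0,0],[0,0,0]],
  [255,[0,0,0],[0,0,0]],
  [255,[0,0,0],[0,0,0]],
  [255,[0,0,0],[0,0,0]],
  [255,[0,0,0],[0,0,0]],
  [255,[0,0,0],[0,0,0]],
  [255,[0,0,0],[0,0,0]],
])

```text
time_s: 44.75
ee_pos: [473.6, 375.3, 105.8]
ee_rot: [180.0, 0.0, 171.4]
force: [0.4, 1.1, 5.1]
gripper_width: 39.5
gripper_force: 30.0
```

Call:
servo_tool([
  [255,[0,0,-5],[0,0,0]],
  [255,[0,0,-10],[0,0,0]],
  [255,[0,0,-15],[0,0,0]],
  [255,[0,0,-15],[0,0,0]],
  [255,[0,0,-15],[0,0,0]],
  [255,[0,0,-15],[0,0,0]],
  [255,[0,0,-15],[0,0,0]],
  [255,[0,0,-6],[0,0,0]],
  [255,[0,0,0],[0,0,0]],
  [255,[0,0,0],[0,0,0]],
])

```text
time_s: 45.75
ee_pos: [472.9, 374.8, 200.5]
ee_rot: [-179.9, -0.1, 171.4]
force: [0.0, 0.6, -0.5]
gripper_width: 39.7
gripper_force: 30.0
```

```bash
cat >> h.py <<'E'
def board(yaw,half):
    """held board: plane fit below the eye and extents relative to the TCP, axes turned by yaw"""
    s=state(); e=s["ee_pos"]; a=np.radians(yaw)
    for n in("scene","top"):
        f=cams.grab_frame(n); c=cloud(f); d=c-e; u=d[...,0]*np.cos(a)+d[...,1]*np.sin(a); v=-d[...,0]*np.sin(a)+d[...,1]*np.cos(a)
        m=(abs(u)<40)&(abs(v)<half)&(d[...,2]<5)&(d[...,2]>-110)
        for z0 in range(-110,10,20):
            k=m&(d[...,2]>z0)&(d[...,2]<z0+20)
            if k.sum()>5: print(n,"dz",z0,k.sum(),"u",np.round(np.percentile(u[k],[3,50,97]),1),"v",np.round(np.percentile(v[k],[1,99]),1))
E
python3 - <<'E'
from h import *
board(-8.75,60)
plan((556.5,187,201.5,190.3,7))
E
```

```text
scene dz -110 89 u [0.2 2.6 4.2] v [-44.7  48.9]
scene dz -90 237 u [0.8 2.8 4.2] v [-45.5  48.9]
scene dz -70 244 u [0.7 2.7 4.4] v [-45.1  49. ]
scene dz -50 255 u [0.5 2.9 4.4] v [-45.6  49.2]
scene dz -30 253 u [0.7 2.9 4.5] v [-45.3  48.9]
scene dz -10 169 u [-1.7  3.7  6.2] v [-45.4  49.4]
top dz -90 12 u [-3.8 -3.   1.6] v [-51.1 -28.9]
top dz -70 8 u [-3.5 -2.5  1. ] v [-50.7 -35.8]
top dz -50 8 u [-3.  -1.9  0.9] v [-50.3 -42.1]
now 45.85 [472.9 374.7 200.2] [-1.799e+02 -1.000e-01  1.714e+02] w 39.5
7
 rows:
 [[-15.8, -24.7, -0.2], -0.047]
 [[-14.7, -25.4, -0.2], -0.047]
 [[-13.4, -26.1, -0.2], -0.047]
 [[-12.2, -26.7, -0.2], -0.047]
 [[-10.9, -27.2, -0.2], -0.047]
 [[-9.6, -27.7, -0.2], -0.047]
 [[-8.3, -28.2, -0.2], -0.047]
```

Call:
servo_tool([
  [255,[-15.8,-24.7,-0.2],[0,0,-0.047]],
  [255,[-14.7,-25.4,-0.2],[0,0,-0.047]],
  [255,[-13.4,-26.1,-0.2],[0,0,-0.047]],
  [255,[-12.2,-26.7,-0.2],[0,0,-0.047]],
  [255,[-10.9,-27.2,-0.2],[0,0,-0.047]],
  [255,[-9.6,-27.7,-0.2],[0,0,-0.047]],
  [255,[-8.3,-28.2,-0.2],[0,0,-0.047]],
  [255,[0,0,0],[0,0,0]],
  [255,[0,0,0],[0,0,0]],
  [255,[0,0,0],[0,0,0]],
])

```text
time_s: 46.85
ee_pos: [556.3, 188.1, 202.2]
ee_rot: [180.0, -0.1, -169.8]
force: [-0.0, 0.4, -2.1]
gripper_width: 39.2
gripper_force: 30.0
```

Call:
servo_tool([
  [255,[0,0,0],[0,0,0]],
  [255,[0,0,0],[0,0,0]],
  [255,[0,0,0],[0,0,0]],
  [255,[0,0,0],[0,0,0]],
  [255,[0,0,0],[0,0,0]],
  [255,[0,0,0],[0,0,0]],
  [255,[0,0,0],[0,0,0]],
  [255,[0,0,0],[0,0,0]],
  [255,[0,0,0],[0,0,0]],
  [255,[0,0,0],[0,0,0]],
])

```text
time_s: 47.85
ee_pos: [556.8, 187.4, 202.6]
ee_rot: [-180.0, -0.0, -169.8]
force: [-0.5, -0.1, -0.7]
gripper_width: 39.9
gripper_force: 30.0
```

```bash
cat >> h.py <<'E'
def hookrel():
    s=state(); e=s["ee_pos"]; a=np.radians(10.3); f=cams.grab_frame("scene"); c=cloud(f); d=c-[650,203.65,0]
    u=d[...,0]*np.cos(a)+d[...,1]*np.sin(a); v=-d[...,0]*np.sin(a)+d[...,1]*np.cos(a); z=c[...,2]
    r=e-[650,203.65,0]; ue=r[0]*np.cos(a)+r[1]*np.sin(a); ve=-r[0]*np.sin(a)+r[1]*np.cos(a); print("TCP in hook frame u,v,z",np.round([ue,ve,e[2]],1))
    k=(abs(v)<12)&(u>-62)&(u<50)&(z>217)&(z<228); print("scene rod v",np.round(np.median(v[k]),1),"tip z max",np.round(z[(abs(v)<12)&(abs(u+55)<9)&(z<245)].max(),1))
    k=(abs(u-ue)<12)&(abs(v-ve)<60)&(z<e[2]-10)&(z>90); print("scene board v",np.round(np.percentile(v[k],[1,99]),1),"u",np.round(np.median(u[k]),1),"zmin/edge",np.round(np.percentile(z[k],[1,99]),1))
    return f
E
python3 - <<'E'
from h import *
f=hookrel(); cv2.imwrite("pics/hook1.png",cv2.resize(f["color"][130:330,230:430,::-1],(600,600)))
plan((650-95*.984,203.65-95*.179,202,190.3,2))
E
```

```text
TCP in hook frame u,v,z [-94.6   0.6 202.6]
scene rod v 2.5 tip z max 238.1
scene board v [-43.6  49.4] u -91.5 zmin/edge [105.1 191.3]
now 47.9 [556.8 187.4 202.6] [-180.     0.  -169.8] w 39.8
2
 rows:
 [[0.2, -0.3, 0.3], -0.001]
 [[0.2, -0.3, 0.3], -0.001]
```

View pics/hook1.png

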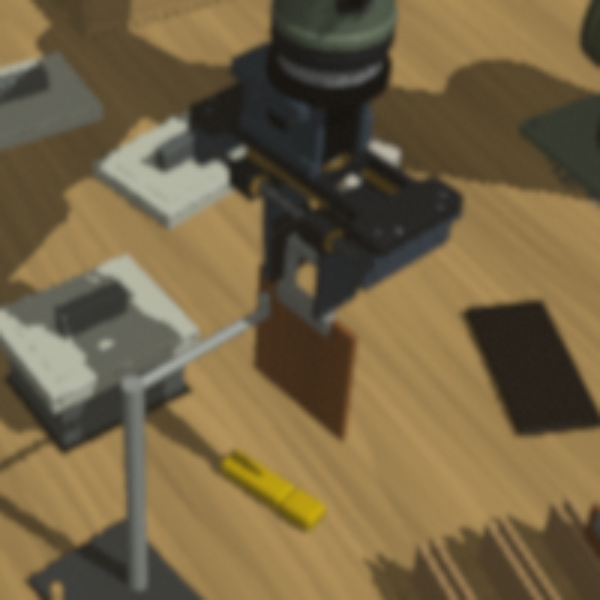

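Call:
servo_tool([
  [255,[-11,-0.3,0],[0,0,0]],
  [255,[-11,0,0],[0,0,0]],
  [255,[-11,0,0],[0,0,0]],
  [255,[-11,0,0],[0,0,0]],
  [255,[-11,0,0],[0,0,0]],
  [255,[-11,0,0],[0,0,0]],
  [255,[0,0,0],[0,0,0]],
  [255,[0,0,0],[0,0,0]],
  [255,[0,0,0],[0,0,0]],
  [255,[0,0,0],[0,0,0]],
])

```text
time_s: 48.9
ee_pos: [621.4, 198.8, 202.8]
ee_rot: [-180.0, -0.0, -169.8]
force: [0.1, 0.5, -1.4]
gripper_width: 39.9
gripper_force: 30.0
```

Call:
servo_tool([
  [255,[-11,0,0],[0,0,0]],
  [255,[-11,0,0],[0,0,0]],
  [255,[-11,0,0],[0,0,0]],
  [255,[-10,0,0],[0,0,0]],
  [255,[0,0,0],[0,0,0]],
  [255,[0,0,0],[0,0,0]],
  [255,[0,0,0],[0,0,0]],
  [255,[0,0,0],[0,0,0]],
  [255,[0,0,0],[0,0,0]],
  [255,[0,0,0],[0,0,0]],
])

```text
time_s: 49.9
ee_pos: [664.0, 206.4, 202.8]
ee_rot: [-180.0, 0.0, -169.8]
force: [-0.8, -0.4, -1.0]
gripper_width: 39.6
gripper_force: 30.0
```

Run:
```python
from h import *
f=hookrel()
```

```text
TCP in hook frame u,v,z [1.420e+01 2.000e-01 2.028e+02]
scene rod v 2.2 tip z max 4.9
scene board v [-42.1  49.5] u 17.2 zmin/edge [105.4 191.4]
```

Call:
servo_tool([
  [255,[0,0,8],[0,0,0]],
  [255,[0,0,8],[0,0,0]],
  [255,[0,0,3],[0,0,0]],
  [255,[0,0,1],[0,0,0]],
  [255,[0,0,1],[0,0,0]],
  [255,[0,0,0],[0,0,0]],
  [255,[0,0,0],[0,0,0]],
  [255,[0,0,0],[0,0,0]],
  [255,[0,0,0],[0,0,0]],
  [255,[0,0,0],[0,0,0]],
])

```text
time_s: 50.95
ee_pos: [664.2, 206.5, 181.8]
ee_rot: [-180.0, 0.0, -169.8]
force: [0.2, 0.0, -1.0]
gripper_width: 39.7
gripper_force: 30.0
```

Call:
servo_tool([
  [255,[0,0,1],[0,0,0]],
  [255,[0,0,0.5],[0,0,0]],
  [255,[0,0,0],[0,0,0]],
  [255,[0,0,0],[0,0,0]],
  [255,[0,0,0],[0,0,0]],
  [255,[0,0,0],[0,0,0]],
  [255,[0,0,0],[0,0,0]],
  [255,[0,0,0],[0,0,0]],
  [255,[0,0,0],[0,0,0]],
  [255,[0,0,0],[0,0,0]],
])

```text
time_s: 51.95
ee_pos: [664.3, 206.5, 180.5]
ee_rot: [-180.0, 0.0, -169.8]
force: [0.2, -0.4, 5.2]
gripper_width: 39.6
gripper_force: 30.0
```

Call:
servo_tool([
  [190,[0,0,0],[0,0,0]],
  [130,[0,0,0],[0,0,0]],
  [87,[0,0,0],[0,0,0]],
  [87,[0,0,0],[0,0,0]],
  [87,[0,0,0],[0,0,0]],
  [87,[0,0,-10],[0,0,0]],
  [87,[0,0,-20],[0,0,0]],
  [87,[0,0,-25],[0,0,0]],
  [87,[0,0,-15],[0,0,0]],
  [87,[0,0,0],[0,0,0]],
])

```text
time_s: 52.95
ee_pos: [665.5, 206.8, 253.8]
ee_rot: [180.0, 0.4, -169.8]
force: [-0.3, 0.7, 0.1]
gripper_width: 59.6
gripper_force: 0.0
```

Run:
```python
from h import *
f=hookrel()
a=np.radians(-8.75); ux=np.array([np.cos(a),np.sin(a)]); uy=np.array([-np.sin(a),np.cos(a)])
for n in("scene","top"):
    c=cloud(cams.grab_frame(n)); v=c[...,:2]@ux; w=c[...,:2]@uy
    m=(v>335)&(v<375)&(w>375)&(w<510)&(c[...,2]>95)
    if m.sum()>4: print(n,m.sum(),"across",np.round(np.percentile(v[m],[3,50,97]),1),"along",np.round(np.percentile(w[m],[1,99]),1))
plan((600,270,240,178,5),(420.5,389.3,175,171.25,6))
```

```text
TCP in hook frame u,v,z [ 15.8   0.4 253.8]
scene rod v 3.1 tip z max 238.6
scene board v [-43.5  48.1] u 17.6 zmin/edge [ 91.8 234.5]
scene 191 across [352.9 358.9 361.5] along [431.  470.9]
top 62 across [351.8 355.2 359.4] along [425.6 466.5]
now 53.1 [663.7 206.4 249.3] [-1.800e+02 -1.000e-01 -1.698e+02] w 60.0
5
 rows:
 [[10.3, 14.8, 1.9], 0.043]
 [[10.9, 14.3, 1.9], 0.043]
 [[11.5, 13.9, 1.9], 0.043]
 [[12.1, 13.4, 1.9], 0.043]
 [[12.6, 12.8, 1.9], 0.043]
6
 rows:
 [[30.6, 18.8, 10.8], 0.02]
 [[31.0, 18.2, 10.8], 0.02]
 [[31.3, 17.6, 10.8], 0.02]
 [[31.6, 17.0, 10.8], 0.02]
 [[32.0, 16.4, 10.8], 0.02]
 [[32.3, 15.7, 10.8], 0.02]
```

Call:
servo_tool([
  [70,[10.3,14.8,0],[0,0,0.043]],
  [70,[10.9,14.3,0],[0,0,0.043]],
  [70,[11.5,13.9,1.5],[0,0,0.043]],
  [70,[12.1,13.4,1.5],[0,0,0.043]],
  [70,[12.6,12.8,1.5],[0,0,0.043]],
  [70,[30.6,18.8,13],[0,0,0.02]],
  [70,[31,18.2,13],[0,0,0.02]],
  [70,[31.3,17.6,13],[0,0,0.02]],
  [70,[31.6,17,13],[0,0,0.02]],
  [70,[32,16.4,13],[0,0,0.02]],
])

```text
time_s: 54.1
ee_pos: [449.2, 370.0, 178.8]
ee_rot: [-179.9, -0.1, 172.1]
force: [1.3, 1.3, 0.4]
gripper_width: 66.2
gripper_force: 0.0
```

Call:
servo_tool([
  [70,[32.3,15.7,13],[0,0,0.02]],
  [70,[0,0,0],[0,0,0]],
  [70,[0,0,0],[0,0,0]],
  [70,[0,0,0],[0,0,0]],
  [70,[0,0,0],[0,0,0]],
  [70,[0,0,0],[0,0,0]],
  [70,[0,0,0],[0,0,0]],
  [70,[0,0,0],[0,0,0]],
  [70,[0,0,0],[0,0,0]],
  [70,[0,0,0],[0,0,0]],
])

```text
time_s: 55.1
ee_pos: [421.3, 389.9, 167.6]
ee_rot: [-180.0, 0.0, 171.0]
force: [0.4, -0.6, -0.5]
gripper_width: 65.9
gripper_force: 0.0
```

Run:
```python
from h import *
plan((420.5,389.3,80.5,171.25,6))
f=cams.grab_frame("scene"); c=cloud(f); a=np.radians(10.3); d=c-[650,203.65,0]
u=d[...,0]*np.cos(a)+d[...,1]*np.sin(a); v=-d[...,0]*np.sin(a)+d[...,1]*np.cos(a); z=c[...,2]
for z0 in range(80,240,20):
    k=(u>-45)&(u<45)&(abs(v)<60)&(z>z0)&(z<z0+20); 
    if k.sum()>5: print(z0,k.sum(),"u",np.round(np.percentile(u[k],[3,50,97]),1),"v",np.round(np.percentile(v[k],[1,99]),1))
```

```text
now 55.1 [421.3 389.9 167.6] [-180.    0.  171.] w 65.9
6
 rows:
 [[0.1, -0.1, 14.5], -0.001]
 [[0.1, -0.1, 14.5], -0.001]
 [[0.1, -0.1, 14.5], -0.001]
 [[0.1, -0.1, 14.5], -0.001]
 [[0.1, -0.1, 14.5], -0.001]
 [[0.1, -0.1, 14.5], -0.001]
80 141 u [14.4 17.3 18.8] v [-38.9  47.1]
100 170 u [16.  17.6 19.1] v [-38.1  47.4]
120 184 u [15.5 17.6 18.8] v [-37.6  47.6]
140 187 u [14.5 17.6 18.9] v [-38.1  48. ]
160 169 u [15.3 18.  20.5] v [-45.1  48.3]
180 206 u [11.2 17.5 20.9] v [-46.5  48.4]
200 68 u [-25.1  16.5  26.4] v [-18.4  22.5]
220 239 u [-40.6  16.6  40. ] v [-17.   21.9]
```

Medium hangs upright at u≈15. Now the small one.

Call:
servo_tool([
  [70,[0.1,-0.2,15],[0,0,0]],
  [70,[0.1,-0.2,15],[0,0,0]],
  [70,[0.1,-0.2,15],[0,0,0]],
  [70,[0.1,0,15],[0,0,0]],
  [70,[0.1,0,15],[0,0,0]],
  [70,[0.1,0,12],[0,0,0]],
  [70,[0,0,0],[0,0,0]],
  [255,[0,0,0],[0,0,0]],
  [255,[0,0,0],[0,0,0]],
  [255,[0,0,0],[0,0,0]],
], squeeze=30)

```text
time_s: 56.15
ee_pos: [421.0, 389.8, 81.4]
ee_rot: [179.9, 0.1, 171.0]
force: [-0.3, 0.4, 0.4]
gripper_width: 45.0
gripper_force: 0.0
```

Call:
servo_tool([
  [255,[0,0,0],[0,0,0]],
  [255,[0,0,0],[0,0,0]],
  [255,[0,0,0],[0,0,0]],
  [255,[0,0,0],[0,0,0]],
  [255,[0,0,0],[0,0,0]],
  [255,[0,0,0],[0,0,0]],
  [255,[0,0,0],[0,0,0]],
  [255,[0,0,0],[0,0,0]],
  [255,[0,0,0],[0,0,0]],
  [255,[0,0,0],[0,0,0]],
])

```text
time_s: 57.15
ee_pos: [421.0, 389.7, 81.3]
ee_rot: [179.9, 0.1, 171.0]
force: [0.7, -0.0, 5.5]
gripper_width: 39.8
gripper_force: 30.0
```

Call:
servo_tool([
  [255,[0,0,-5],[0,0,0]],
  [255,[0,0,-10],[0,0,0]],
  [255,[0,0,-15],[0,0,0]],
  [255,[0,0,-15],[0,0,0]],
  [255,[0,0,-15],[0,0,0]],
  [255,[0,0,-15],[0,0,0]],
  [255,[0,0,-20],[0,0,0]],
  [255,[0,0,-20],[0,0,0]],
  [255,[0,0,-7],[0,0,0]],
  [255,[0,0,0],[0,0,0]],
])

```text
time_s: 58.15
ee_pos: [420.9, 389.7, 203.7]
ee_rot: [179.9, 0.1, 171.0]
force: [-0.0, -0.1, -1.9]
gripper_width: 39.6
gripper_force: 30.0
```

Run:
```python
from h import *
board(-8.75,45)
plan((556.5,186.7,203,190.2,9))
```

```text
scene dz -90 37 u [-2.8  2.   3.7] v [-30.4  35.1]
scene dz -70 191 u [-0.5  2.1  3.8] v [-34.   36.5]
scene dz -50 220 u [-0.2  2.1  3.9] v [-32.6  36.5]
scene dz -30 206 u [-0.5  2.1  3.7] v [-33.3  36.8]
scene dz -10 141 u [-1.4  3.7  6.1] v [-32.2  36.3]
now 58.25 [420.1 389.  201.8] [-1.799e+02 -1.000e-01  1.710e+02] w 39.6
9
 rows:
 [[-18.5, -19.8, -0.1], -0.037]
 [[-17.7, -20.5, -0.1], -0.037]
 [[-16.9, -21.2, -0.1], -0.037]
 [[-16.2, -21.8, -0.1], -0.037]
 [[-15.3, -22.4, -0.1], -0.037]
 [[-14.5, -22.9, -0.1], -0.037]
 [[-13.6, -23.4, -0.1], -0.037]
 [[-12.7, -23.9, -0.1], -0.037]
 [[-11.8, -24.4, -0.1], -0.037]
```

Call:
servo_tool([
  [255,[-18.5,-19.8,-0.1],[0,0,-0.037]],
  [255,[-17.7,-20.5,-0.1],[0,0,-0.037]],
  [255,[-16.9,-21.2,0],[0,0,-0.037]],
  [255,[-16.2,-21.8,0],[0,0,-0.037]],
  [255,[-15.3,-22.4,0],[0,0,-0.037]],
  [255,[-14.5,-22.9,0],[0,0,-0.037]],
  [255,[-13.6,-23.4,0],[0,0,-0.037]],
  [255,[-12.7,-23.9,0],[0,0,-0.037]],
  [255,[-11.8,-24.4,0],[0,0,-0.037]],
  [255,[0,0,0],[0,0,0]],
])

```text
time_s: 59.25
ee_pos: [557.5, 184.2, 201.1]
ee_rot: [-179.9, -0.1, -170.1]
force: [-0.1, 0.0, -1.1]
gripper_width: 39.6
gripper_force: 30.0
```

Call:
servo_tool([
  [255,[0,0,0],[0,0,0]],
  [255,[0,0,0],[0,0,0]],
  [255,[0,0,0],[0,0,0]],
  [255,[0,0,0],[0,0,0]],
  [255,[0,0,0],[0,0,0]],
  [255,[0,0,0],[0,0,0]],
  [255,[0,0,0],[0,0,0]],
  [255,[0,0,0],[0,0,0]],
  [255,[0,0,0],[0,0,0]],
  [255,[0,0,0],[0,0,0]],
])

```text
time_s: 60.25
ee_pos: [556.7, 187.0, 202.8]
ee_rot: [-180.0, 0.0, -169.9]
force: [-0.0, -0.3, -0.2]
gripper_width: 39.6
gripper_force: 30.0
```

Run:
```python
from h import *
hookrel(); plan((650-20*.984,203.65-20*.179,203,190.3,7))
```

```text
TCP in hook frame u,v,z [-94.8   0.3 202.8]
scene rod v 2.8 tip z max 237.4
scene board v [-33.3  37.4] u -92.5 zmin/edge [129.7 191.7]
now 60.3 [556.6 186.9 202.8] [-180.    -0.  -169.9] w 39.9
7
 rows:
 [[-10.7, 0.0, -0.0], -0.001]
 [[-10.7, -0.0, -0.0], -0.001]
 [[-10.7, -0.0, -0.0], -0.001]
 [[-10.7, -0.0, -0.0], -0.001]
 [[-10.7, -0.0, -0.0], -0.001]
 [[-10.7, -0.0, -0.0], -0.001]
 [[-10.7, -0.0, -0.0], -0.001]
```

Call:
servo_tool([
  [255,[-10.5,0,0],[0,0,0]],
  [255,[-10.5,0,0],[0,0,0]],
  [255,[-10.5,0,0],[0,0,0]],
  [255,[-10.5,0,0],[0,0,0]],
  [255,[-10.5,0,0],[0,0,0]],
  [255,[-10.5,0,0],[0,0,0]],
  [255,[-10.5,0,0],[0,0,0]],
  [255,[0,0,0],[0,0,0]],
  [255,[0,0,0],[0,0,0]],
  [255,[0,0,0],[0,0,0]],
])

```text
time_s: 61.3
ee_pos: [628.6, 199.8, 202.9]
ee_rot: [-180.0, -0.0, -169.9]
force: [0.2, 0.3, -0.3]
gripper_width: 39.6
gripper_force: 30.0
```

Call:
servo_tool([
  [255,[0,0,8],[0,0,0]],
  [255,[0,0,7],[0,0,0]],
  [255,[0,0,3],[0,0,0]],
  [255,[0,0,1],[0,0,0]],
  [255,[0,0,1],[0,0,0]],
  [255,[0,0,0],[0,0,0]],
  [255,[0,0,0],[0,0,0]],
  [255,[0,0,0],[0,0,0]],
  [255,[0,0,0],[0,0,0]],
  [255,[0,0,0],[0,0,0]],
])

```text
time_s: 62.3
ee_pos: [629.1, 199.8, 182.9]
ee_rot: [-180.0, 0.0, -169.9]
force: [0.8, -0.1, -0.6]
gripper_width: 39.8
gripper_force: 30.0
```

Call:
servo_tool([
  [255,[0,0,1],[0,0,0]],
  [255,[0,0,0.5],[0,0,0]],
  [255,[0,0,0.5],[0,0,0]],
  [255,[0,0,0],[0,0,0]],
  [255,[0,0,0],[0,0,0]],
  [255,[0,0,0],[0,0,0]],
  [255,[0,0,0],[0,0,0]],
  [255,[0,0,0],[0,0,0]],
  [255,[0,0,0],[0,0,0]],
  [255,[0,0,0],[0,0,0]],
])

```text
time_s: 63.3
ee_pos: [629.1, 199.9, 181.1]
ee_rot: [-180.0, 0.0, -169.9]
force: [-1.6, 0.2, 5.2]
gripper_width: 39.9
gripper_force: 30.0
```

Call:
servo_tool([
  [190,[0,0,0],[0,0,0]],
  [130,[0,0,0],[0,0,0]],
  [87,[0,0,0],[0,0,0]],
  [87,[0,0,0],[0,0,0]],
  [87,[0,0,0],[0,0,0]],
  [87,[0,0,-10],[0,0,0]],
  [87,[0,0,-20],[0,0,0]],
  [87,[0,0,-25],[0,0,0]],
  [87,[0,0,-20],[0,0,0]],
  [87,[0,0,0],[0,0,0]],
])

```text
time_s: 64.3
ee_pos: [630.7, 200.4, 260.0]
ee_rot: [180.0, 0.4, -169.9]
force: [-0.7, -0.0, -0.2]
gripper_width: 60.2
gripper_force: 0.0
```

Call:
servo_tool([
  [87,[30,0,0],[0,0,0]],
  [87,[40,0,0],[0,0,0]],
  [87,[40,0,0],[0,0,0]],
  [87,[40,0,0],[0,0,0]],
  [87,[30,-40,0],[0,0,0]],
  [87,[20,-40,0],[0,0,0]],
  [87,[0,-30,0],[0,0,0]],
  [87,[0,0,0],[0,0,0]],
  [87,[0,0,0],[0,0,0]],
  [87,[0,0,0],[0,0,0]],
])

```text
time_s: 65.3
ee_pos: [451.3, 57.2, 255.4]
ee_rot: [180.0, -0.0, -169.9]
force: [-0.9, -0.1, -0.5]
gripper_width: 60.1
gripper_force: 0.0
```

Run:
```python
from h import *
f=cams.grab_frame("scene"); save(f,"end_scene.png"); g=cams.grab_frame("top"); save(g,"end_top.png")
c=cloud(f); a=np.radians(10.3); d=c-[650,203.65,0]
u=d[...,0]*np.cos(a)+d[...,1]*np.sin(a); v=-d[...,0]*np.sin(a)+d[...,1]*np.cos(a); z=c[...,2]
for z0 in range(80,240,20):
    k=(u>-45)&(u<45)&(abs(v)<60)&(z>z0)&(z<z0+20)
    if k.sum()>5: h,e=np.histogram(u[k],np.arange(-45,46,10)); print(z0,dict(zip(e[:-1].tolist(),h.tolist())),"v",np.round(np.percentile(v[k],[1,99]),1))
lids([f,g]); r=rect(f,(640,13),75,66,82); print(np.round(r[0][0]),r[2]); s=state(); print(s["time_s"],s["ee_pos"],s["force"])
for n in("mug","flask","tape"): print(n,[np.round(np.median(c[o["pixels"]],0)) for o in outline_of(f,n)[:1]])
```

```text
80 {-45: 0, -35: 0, -25: 0, -15: 0, -5: 0, 5: 4, 15: 132, 25: 0, 35: 0} v [-37.9  47.1]
100 {-45: 0, -35: 0, -25: 36, -15: 0, -5: 0, 5: 7, 15: 172, 25: 0, 35: 0} v [-38.1  47.3]
120 {-45: 0, -35: 0, -25: 68, -15: 0, -5: 0, 5: 5, 15: 176, 25: 0, 35: 0} v [-38.5  47.4]
140 {-45: 0, -35: 0, -25: 135, -15: 0, -5: 0, 5: 7, 15: 182, 25: 0, 35: 0} v [-37.4  47.9]
160 {-45: 0, -35: 0, -25: 102, -15: 0, -5: 0, 5: 2, 15: 162, 25: 0, 35: 0} v [-43.8  48.5]
180 {-45: 0, -35: 6, -25: 137, -15: 2, -5: 0, 5: 60, 15: 148, 25: 0, 35: 0} v [-45.6  48. ]
200 {-45: 2, -35: 3, -25: 51, -15: 1, -5: 4, 5: 15, 15: 39, 25: 1, 35: 2} v [-19.7  22.2]
220 {-45: 14, -35: 6, -25: 121, -15: 15, -5: 13, 5: 29, 15: 96, 25: 17, 35: 18} v [-17.8  21.9]
47 plate [ 534.2 -377. ] [116.9 137.4] 88.6 handle (array([ 535.6, -377.9]), array([61.3, 26. ]), 2.6)
47 plate [ 437.6 -202.9] [140.2 114. ] 13.7 handle (array([ 439.5, -203.3]), array([61.3, 20.3]), 15.4)
48 plate [ 718.5 -387.4] [89.  82.5] 87.8 handle None
48 plate [ 533.2 -380.5] [110.1 137. ] 89.0 handle (array([ 533.1, -380.9]), array([60.4, 15.9]), 0.5)
48 plate [ 437.  -207.2] [135.5 110.4] 14.2 handle (array([ 436.8, -207.3]), array([58.7, 16.5]), 14.4)
[641.  12.] 74.25989691244382
65.4 [451.39340316  57.38075175 255.45871829] [ 1.25480372 -0.36280981 -0.67278916]
mug [array([816.,   8.,  55.])]
flask [array([483., 392.,  27.])]
tape [array([ 738., -372.,   21.])]
```

View pics/end_scene.png

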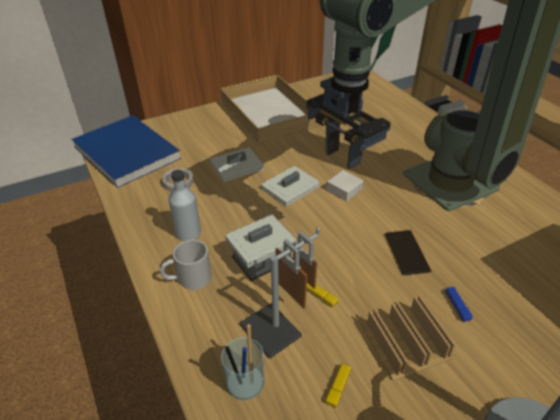

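Run:
```python
from h import *
for n in("scene","top"):
    f=cams.grab_frame(n); c=cloud(f)
    print(n,[(round(o["confidence"],2),np.round(o["at"]).tolist()) for o in look_for(f,"eraser_mid")])
    c=np.load(n+"0.npz")["c"]; m=((c[...,0]>290)&(c[...,0]<400)&(abs(c[...,1]+110)<60)&(c[...,2]>15)&(c[...,2]<45)).astype(np.uint8)
    k,l,st,ce=cv2.connectedComponentsWithStats(m)
    for i in range(1,k):
        if st[i,4]>100: print("block",[np.round(x,1) for x in cv2.minAreaRect(c[l==i][:,:2].astype(np.float32))],np.median(c[l==i][:,2]))
```

```text
scene []
block [array([ 312. , -113.1]), array([64.6, 80.4]), np.float64(14.8)] 33.769537382507906
top []
block [array([ 308.9, -118.8]), array([61.1, 76.7]), np.float64(18.7)] 34.8362335040938
```

```bash
python3 -c "
from h import *
print(ticket.job_done())"
```

```text
the job is handed in; nothing more can be done
None
```

I've handed the job in: the stapler and white marker are in the box (I found no eraser), the first lid I tried fitted and snapped down level, the other two lids lie flat where they were, and the medium then the small clipboard hang on the hook (no large one was there).

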